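Level the rocking tool rack and clip its brackets on

ROBOT

A 6-joint arm with a two-finger parallel gripper is mounted at the origin on the work surface. World frame = base frame: x ahead of the robot, y to its left, z up, the work surface at z = 0. Lengths are in m, angles in rad, forces in N, time in s.
With the tool pointing down it reaches from about 0.225 to 0.875 m from the base axis. Payload 3.4 kg.
Tool frame: the origin (TCP) lies at the very end of the fingers, on their centre line; the grasp point (between the pads) lies 19 mm behind it; z points along the fingers, y is the line along which they close (so a half turn about z gives the same grasp; the last joint's range is limited). The gripper opens to 85 mm and grips with 20 to 120 N. Pads are 22 mm wide; open, the fingers measure 114 mm over their backs; the gripper's body (76 mm by 85 mm) begins 54 mm behind the grasp point. The pads swing forward as they close: fully open they stand 13 mm farther back than shut.
Start: joints at [1.173, 0.276, 1.505, -0, 1.361, -0.121], TCP at [0.157, 0.553, 0.231] pointing down, gripper open.
Joint ranges: [-2.89, 2.89], [-0.75, 2.08], [0.22, 2.7], [-1.18, 4.32], [0.11, 2.71], [-2.7, 2.7]. Speed limits (rad/s): [2.57, 2.57, 3.14, 3.14, 3.14, 3.14].

INTERFACE

Orientations are given as a unit quaternion [w, x, y, z].
In Python, from rig import manip gives the robot as it stands. The module is installed in compiled form; this text tells all that it offers.
- The arm moves only by the tool play_rows, never from a script. Its argument "motion" is a list of rows, each a list of 5 numbers: the shift along the tool's x, y, z in units of 40 mm (1.0 is 40 mm), then the turn about the tool's z in units of 10 degrees (1.0 is 10 degrees), then the finger opening in mm, from 0 to 85.4. A call has 1 to 5 rows; each row is the pose to reach, as a shift and turn from the pose commanded when the call began, along the tool's axes at that moment; what a row does not reach only later rows make up. A row lasts 1/8 s, in which the tool goes at most 62.5 mm and 10.7 degrees, less where a joint would pass 70% of its speed; a pose out of reach is approached as far as the arm can. A call with a gripper value outside its range is refused whole. The fingers move at their own pace and stop on an object; "newtons" is the grip in N (left out, the last holds). Time passes only in rows, so rows that repeat a pose let the fingers close. It gives the time, the measured TCP pose, the force, the opening and the grip force at its end, in the units of the state.
- manip.get_state(): the state, without advancing time (a new reading comes with each control period).
- manip.get_image(name): name is "side" or "top" or "wrist"; returns a dict with "img" (480x640x3 uint8, red, green, blue), "range_z" (480x640 float32, m along the optical axis (not along the pixel's ray), 0 where there is no reading), "fx", "fy", "cx", "cy" (pixels), "R" (3x3) and "t" (3): a world point X has camera coordinates R X + t. Camera axes: x right, y down, z forward; pixel columns grow to the right and rows downward; lengths in m; the calibration is good to about 2 mm. The wrist camera is an equidistant fisheye: a pixel r from the principal point sees the ray r / f radians off the axis. A picture is of the moment at which its call begins.
- manip.sign_off(): hands the job in; it is judged then, once.
The state is a dict: "clock": time; "qpos": joint angles; "qd": joint speeds; "effort": joint torques, N m; "position": TCP position; "ee_rot": TCP orientation; "contact_force": force on the tool from outside, world axes, zero at the start; "moment": the same for the moment, N m; "width": finger opening in m; "gripper_force": force on a finger pad.
Only numpy, scipy, OpenCV 4.12 (cv2) and the standard library are available. Lean on these libraries where they do the work, as an engineer would, in place of code of your own. Each camera call takes 0.05 s, during which the arm holds its last target. There are 200 camera calls.

TASK

The tool rack on the bench rocks because its two front screw feet are out of adjustment: turn their knobs until the rack stands level with all four feet firmly on the bench and no wobble. Only then hang every red bracket lying on the bench on the rack, each on its own upright: hook both claws into the slots and press down until the orange catch snaps out above it. Leave the rest of the bench as it is, and the rack about where it stands.

Things in the scene. Friction and masses are not known exactly. Their poses are not given: they have to be found in the camera images.
- rack: Loose bench tool rack, 6 kg: plywood base 250 (x) x 400 (y) mm, top 43 mm above the bench; origin at bench height under its middle when level, x from the knobs to the uprights, z up. Fixed rubber feet at (100, +-170), screw feet with knobs at (-100, +-170) mm. Green uprights 84 mm wide at y = 105, 0, -105 mm, front faces at x = 85 mm facing -x, 262 mm high. It rocks, and can be shoved.
- knob_l (a joint): left (+y) front knob, rad, range -6 to 6: grows clockwise seen from above; each rad lengthens its foot by 1.5 mm and lifts that corner. Stays where left (0.12 N m friction). The level setting must be found from the rack's tilt and pads. Black upright cylinder, 40 mm diameter, 46 to 82 mm above bench, yellow mark; a 12 mm steel stem sticks out of its top by 3 to 21 mm
- knob_r (a joint): right (-y) front knob, rad, range -6 to 6: grows clockwise seen from above; each rad lengthens its foot by 1.5 mm and lifts that corner. Stays where left (0.12 N m friction). The level setting must be found from the rack's tilt and pads. Black upright cylinder, 40 mm diameter, 46 to 82 mm above bench, yellow mark; a 12 mm steel stem sticks out of its top by 3 to 21 mm
- pad_fl (a point): middle of the underside of the front left screw rubber foot (36 mm diameter); its height is the gap to the bench
- pad_fr (a point): middle of the underside of the front right screw rubber foot (36 mm diameter); its height is the gap to the bench
- pad_bl (a point): middle of the underside of the rear left fixed rubber foot (36 mm diameter); its height is the gap to the bench
- pad_br (a point): middle of the underside of the rear right fixed rubber foot (36 mm diameter); its height is the gap to the bench
- seat_l (a point): where the origin of a fully hung bracket lies: on the front face and middle line of the left (+y) upright (6 mm sheet), 120 mm above the bench; axes as the rack's. Its two slots are 16 mm wide (y), centred 20 mm either side of this line, and reach from 40 to 82 mm above this point; open behind for 25 mm. Other dark marks are only painted
- seat_m (a point): where the origin of a fully hung bracket lies: on the front face and middle line of the middle upright (6 mm sheet), 120 mm above the bench; axes as the rack's. Its two slots are 16 mm wide (y), centred 20 mm either side of this line, and reach from 40 to 82 mm above this point; open behind for 25 mm. Other dark marks are only painted
- seat_r (a point): where the origin of a fully hung bracket lies: on the front face and middle line of the right (-y) upright (6 mm sheet), 120 mm above the bench; axes as the rack's. Its two slots are 16 mm wide (y), centred 20 mm either side of this line, and reach from 40 to 82 mm above this point; open behind for 25 mm. Other dark marks are only painted
- catch_l (a joint): orange spring catch of the left (+y) upright, m pressed in: 0 = out (6 mm proud), 0.0065 = pushed in. 16 mm wide, between the slots, 63 to 73 mm above the seat point. A bracket's plate pushed against the upright presses it in (3 to 5 N); once the bracket is pressed right down (about 10 N), it springs out over the plate's top edge and locks it
- catch_m (a joint): orange spring catch of the middle upright, m pressed in: 0 = out (6 mm proud), 0.0065 = pushed in. 16 mm wide, between the slots, 63 to 73 mm above the seat point. A bracket's plate pushed against the upright presses it in (3 to 5 N); once the bracket is pressed right down (about 10 N), it springs out over the plate's top edge and locks it
- catch_r (a joint): orange spring catch of the right (-y) upright, m pressed in: 0 = out (6 mm proud), 0.0065 = pushed in. 16 mm wide, between the slots, 63 to 73 mm above the seat point. A bracket's plate pushed against the upright presses it in (3 to 5 N); once the bracket is pressed right down (about 10 N), it springs out over the plate's top edge and locks it
- bracket_a: Red and steel bracket, 0.3 kg, standing as to hang; may be absent. Origin: bottom middle of its plate's back; x to the claws, z up. Plate 64 (y) x 60 mm high, x -6 to 0. Two 10 mm claws at y = +-20: back to x = 14 at z 40 to 52, tips down to z = 24 at x 8 to 14. Web to grip: 14 mm thick, z 0 to 36, x -6 to -116, end turned up to z 62. Hang: 18 to 24 mm above the seat push +x, then press down
- bracket_b: Red and steel bracket, 0.3 kg, standing as to hang; may be absent. Origin: bottom middle of its plate's back; x to the claws, z up. Plate 64 (y) x 60 mm high, x -6 to 0. Two 10 mm claws at y = +-20: back to x = 14 at z 40 to 52, tips down to z = 24 at x 8 to 14. Web to grip: 14 mm thick, z 0 to 36, x -6 to -116, end turned up to z 62. Hang: 18 to 24 mm above the seat push +x, then press down
- bracket_c: Red and steel bracket, 0.3 kg, standing as to hang; may be absent. Origin: bottom middle of its plate's back; x to the claws, z up. Plate 64 (y) x 60 mm high, x -6 to 0. Two 10 mm claws at y = +-20: back to x = 14 at z 40 to 52, tips down to z = 24 at x 8 to 14. Web to grip: 14 mm thick, z 0 to 36, x -6 to -116, end turned up to z 62. Hang: 18 to 24 mm above the seat push +x, then press down
- spray_can: blue can, 64 mm wide, 190 mm high, origin under its middle; leave alone
- screw_jar: glass jar, 72 mm wide, 85 mm high, origin under its middle; leave alone
- tape_measure: yellow tape measure 70 x 36 x 62 mm, origin under its middle; leave alone
- offcut: wood offcut 120 x 45 x 25 mm, origin under its middle; leave alone
- mug: white mug, 80 mm wide, 90 mm high, origin under its middle; leave alone
- sanding_block: cork block 110 x 65 x 35 mm, origin under its middle; leave alone
Things that resemble listed ones, but are neither listed nor needed, are in the scene too. Leave any purple or turquoise look-alike of the bracket_c alone.

How it is judged:
On the way, in this order (a step that is already met when the one before it is completed fails the run):
1. the rack stands level (within 0.57 degrees) with all four feet within 1.5 mm of the bench, while no bracket hangs on it yet (angle between rack's own z axis and vertical below 0.01 rad and height (world z) of each of pad_fl, pad_fr, pad_bl, pad_br below 0.0015 m and height (world z) of each of bracket_a, bracket_b, bracket_c below 0.06 m), for 0.5 s.
2. every bracket is hooked on an upright, seated, with the catch out above it (((distance between bracket_a and seat_l below 0.007 m and angle between the x axis of bracket_a and the x axis of rack, either way round below 0.15 rad and value of joint catch_l below 0.0025 m) or (distance between bracket_a and seat_m below 0.007 m and angle between the x axis of bracket_a and the x axis of rack, either way round below 0.15 rad and value of joint catch_m below 0.0025 m) or (distance between bracket_a and seat_r below 0.007 m and angle between the x axis of bracket_a and the x axis of rack, either way round below 0.15 rad and value of joint catch_r below 0.0025 m)) and ((distance between bracket_b and seat_l below 0.007 m and angle between the x axis of bracket_b and the x axis of rack, either way round below 0.15 rad and value of joint catch_l below 0.0025 m) or (distance between bracket_b and seat_m below 0.007 m and angle between the x axis of bracket_b and the x axis of rack, either way round below 0.15 rad and value of joint catch_m below 0.0025 m) or (distance between bracket_b and seat_r below 0.007 m and angle between the x axis of bracket_b and the x axis of rack, either way round below 0.15 rad and value of joint catch_r below 0.0025 m)) and ((distance between bracket_c and seat_l below 0.007 m and angle between the x axis of bracket_c and the x axis of rack, either way round below 0.15 rad and value of joint catch_l below 0.0025 m) or (distance between bracket_c and seat_m below 0.007 m and angle between the x axis of bracket_c and the x axis of rack, either way round below 0.15 rad and value of joint catch_m below 0.0025 m) or (distance between bracket_c and seat_r below 0.007 m and angle between the x axis of bracket_c and the x axis of rack, either way round below 0.15 rad and value of joint catch_r below 0.0025 m))), for 0.2 s.
At the end, for the whole second after the job is handed in: The rack is level within 0.57 degrees, each of its four feet is within 1.5 mm of the bench, and every bracket present is seated on an upright of its own (origin within 7 mm of the seat point, in line within 9 degrees) with the orange catch sprung out above it; everything is at rest (all of step 2 and angle between rack's own z axis and vertical below 0.01 rad and height (world z) of each of pad_fl, pad_fr, pad_bl, pad_br below 0.0015 m and linear speed of rack below 0.01 m/s and linear speed of each of bracket_a, bracket_b, bracket_c below 0.02 m/s); the robot touches nothing.
It fails at once if a bystander is pushed more than 4 cm (distance of any of spray_can, screw_jar, tape_measure, offcut, mug, sanding_block from where it was at the start of the episode above 0.04 m).
It fails at once if the rack is shoved more than 6 cm (distance of rack from where it was at the start of the episode above 0.06 m).
Of bracket_a, bracket_b, bracket_c only 2 to 3 are there at a start; the rules pass over those that are not, and their reading is None.
At some moment in a run one of bracket_a, bracket_b, bracket_c may be knocked a few centimetres aside while the robot is not near it.
Once in a run the grip may slacken for a moment while it holds something.
It also fails if it takes over 210 s, if anything falls off the work surface, if the arm or the gripper's body presses on something with over 40 N, if the wrist force passes 120 N, or if a joint passes its speed limit or range.

## Working session

There is one attempt and no reset: what is moved stays moved. The work goes in short steps, Python scripts to look and compute and a tool call to move; the robot and the scene stay as the last step left them, time stands still between calls to the robot, and variables do not carry over. Pictures are saved under pics/ and viewed, at most 14 in all, crops included, and the job is handed in when it is done.

Besides the shell and the picture viewer there is one more tool, called after "Emit:" in YAML: its name, and indented under it one key for each argument. play_rows: Moves the arm, as the interface text tells. Its arguments: {"type":"object","properties":{"motion":{"type":"array","items":{"type":"array","items":{"type":"number"}}},"newtons":{"type":"number"}},"required":["motion"]}

```bash
mkdir -p pics; cat > h.py <<'E'
import numpy as np, cv2
from rig import manip
from scipy.spatial.transform import Rotation as Rn
def cap(name,tag=None):
    d=manip.get_image(name); np.savez(f'{name}_{tag}.npz',**d)
    cv2.imwrite(f'pics/{name}_{tag}.png',d['img'][:,:,::-1]); return d
def load(name,tag): return np.load(f'{name}_{tag}.npz')
def world(d,u,v,z=None):
    """pixel -> world by range"""
    if z is None: z=d['range_z'][int(round(v)),int(round(u))]
    c=np.array([(u-d['cx'])/d['fx']*z,(v-d['cy'])/d['fy']*z,z]); return d['R'].T@(c-d['t'])
def cloud(d):
    v,u=np.mgrid[:480,:640]; z=d['range_z']
    c=np.stack([(u-d['cx'])/d['fx']*z,(v-d['cy'])/d['fy']*z,z],-1)
    return (c-d['t'])@d['R']
def onplane(d,u,v,h):
    r=d['R'].T@np.array([(u-d['cx'])/d['fx'],(v-d['cy'])/d['fy'],1.]); o=-d['R'].T@d['t']
    return o+r*(h-o[2])/r[2]
def proj(d,X):
    c=d['R']@np.asarray(X)+d['t']; return np.array([d['cx']+d['fx']*c[0]/c[2],d['cy']+d['fy']*c[1]/c[2]])
E
python3 - <<'E'
from h import *
for n in ['side','top']:
    d=cap(n,'0'); print(n,d['fx'],d['fy'],d['cx'],d['cy'],'pos',-d['R'].T@d['t'],'fwd',d['R'][2])
s=manip.get_state(); print(s)
E
```

```text
side 566.7881806263888 566.7881806263888 327.4546852900462 239.08406752485803 pos [0.42403205 1.26351533 1.08953419] fwd [ 0.09055923 -0.80003975 -0.59307286]
top 515.805376126202 515.805376126202 318.98600534299163 239.60518735804135 pos [ 0.33459461 -0.05947189  1.57437376] fwd [ 0.15180655 -0.00242724 -0.98840724]
{'clock': 0.1, 'qpos': array([ 1.17298652e+00,  2.76535497e-01,  1.50600388e+00,  1.54417483e-05,
        1.36067525e+00, -1.21023461e-01]), 'qd': array([-0.00035414, -0.00170438, -0.00123944,  0.0003168 ,  0.00061898,
        0.00070682]), 'effort': array([ 1.30644992e-03, -4.17695940e+01, -2.46407264e+01, -4.60405431e-05,
        5.61139779e-03,  6.59312562e-06]), 'position': array([0.15696152, 0.55268484, 0.23052512]), 'ee_rot': array([-2.15328561e-04,  1.37953385e-01,  9.90438391e-01, -7.81913351e-04]), 'contact_force': array([ 0.94945204,  0.13431612, -0.55179981]), 'moment': array([ 0.03594778, -0.02961599,  0.01935988]), 'gripper_force': 0.0, 'width': 0.08533383506200062}
```

View pics/side_0.png

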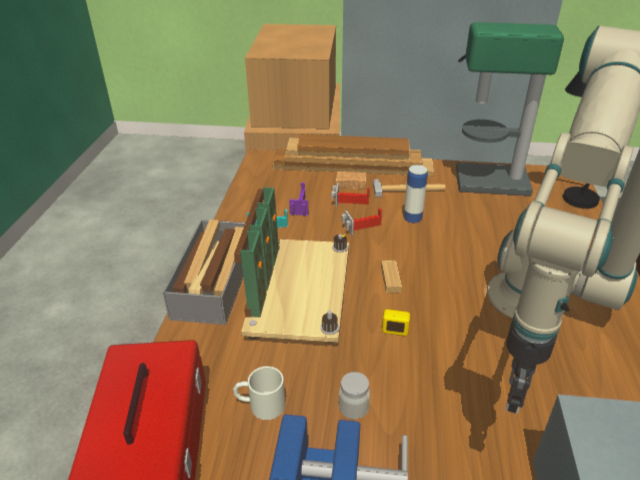

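View pics/top_0.png

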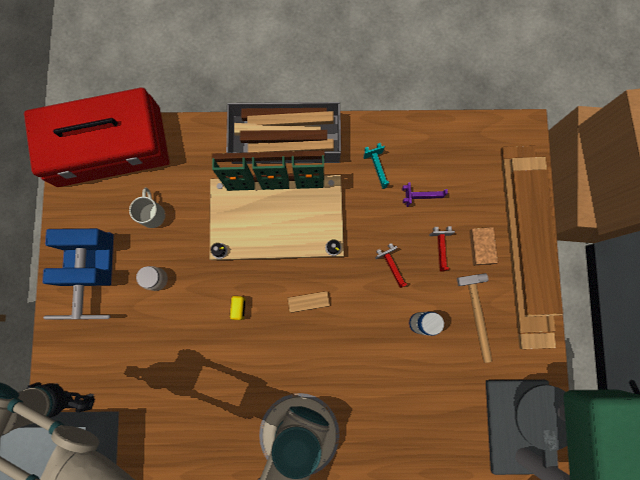

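The side view has the rack at about (300,290), with knobs at (340,243) and (330,322). In the top view the knobs are at (219,250) and (334,246). The two red brackets are at (391,265) and (443,248) in the top view. The purple (424,195) and turquoise (377,165) ones are look-alikes, so I'll leave them. Next I'll measure the rack's tilt and pose and the brackets.

```bash
cat >> h.py <<'E'
def plane(P):
    """robust fit z=a x+b y+c about centroid"""
    m=np.ones(len(P),bool)
    for _ in range(6):
        q=P[m]; c=q.mean(0); A=np.c_[q[:,:2]-c[:2],np.ones(len(q))]
        s=np.linalg.lstsq(A,q[:,2],rcond=None)[0]
        r=P[:,2]-np.c_[P[:,:2]-c[:2],np.ones(len(P))]@s; m=abs(r)<max(2.5*np.std(r[m]),.001)
    return s,c,np.std(r[m]),m.sum()
def basefit(d,poly):
    W=cloud(d); M=np.zeros((480,640),np.uint8); cv2.fillPoly(M,[np.array(poly,np.int32)],1)
    ok=(M>0)&(d['range_z']>0); return plane(W[ok])
E
python3 - <<'E'
from h import *
for n,poly,bench in [('top',[(235,195),(318,192),(320,250),(235,252)],[(350,270),(380,290),(380,330),(340,330)]),('side',[(283,245),(330,248),(318,310),(266,325)],[(345,270),(375,300),(375,340),(350,340)])]:
    d=load(n,'0')
    print(n,'base',*basefit(d,poly)); print(n,'bench',*basefit(d,bench))
d=load('top','0'); im=d['img']
a=cv2.resize(im[140:340,200:480],None,fx=2.8,fy=2.8,interpolation=cv2.INTER_CUBIC); cv2.imwrite('pics/c1.png',a[:,:,::-1])
d=load('side','0'); im=d['img']
a=cv2.resize(im[160:360,230:430],None,fx=3,fy=3,interpolation=cv2.INTER_CUBIC); cv2.imwrite('pics/c2.png',a[:,:,::-1])
E
```

```text
top base [-0.00508762 -0.00605484  0.04444737] [0.62363061 0.06204237 0.04444737] 0.003151540057194079 4844
top bench [ 0.00138879  0.00190857 -0.0004964 ] [ 0.37296389 -0.18861691 -0.0004964 ] 0.0033734120906693055 1859
side base [-0.00460396 -0.00486209  0.04273761] [0.64267932 0.06128089 0.04273761] 0.0022836206199029698 3465
side bench [ 0.00831778  0.00181963 -0.00171646] [ 0.46300136  0.11455133 -0.00171646] 0.0023303747539993986 1515
```

View pics/c1.png

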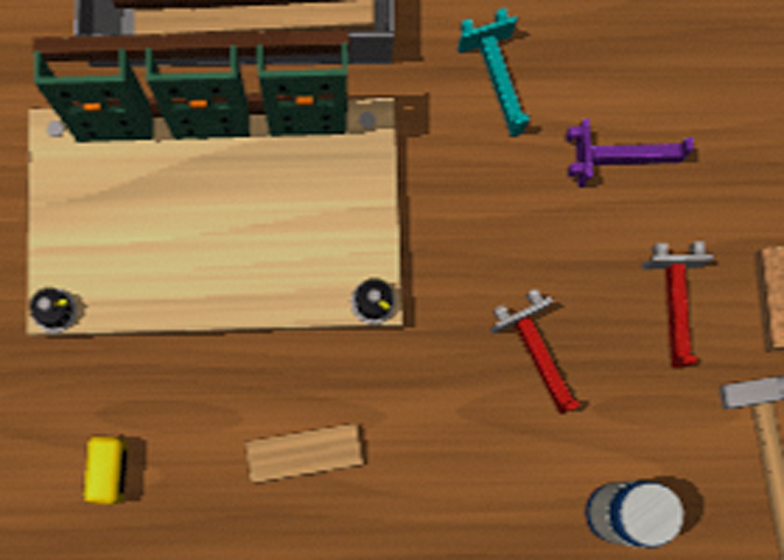

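View pics/c2.png

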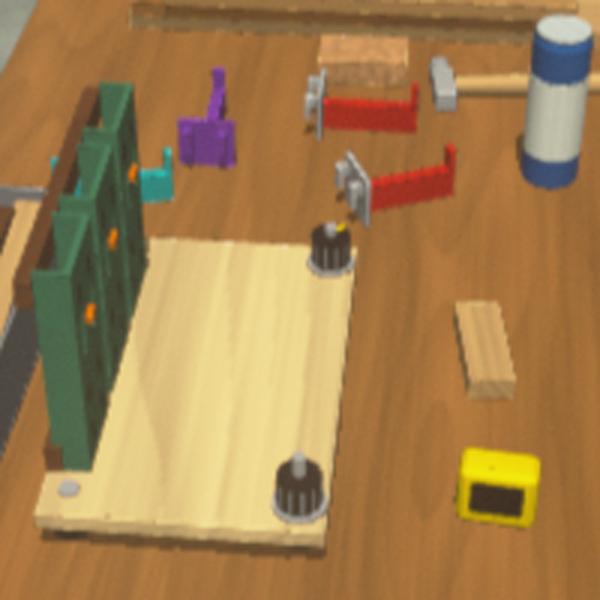

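```bash
cat > tilt.py <<'E'
from h import *
def avg(name,n):
    ds=[manip.get_image(name) for _ in range(n)]; d=dict(ds[-1])
    z=np.stack([x['range_z'] for x in ds]).astype(float); z[z==0]=np.nan
    d['range_z']=np.nan_to_num(np.nanmedian(z,0)).astype(np.float32); return d
def tilt(d,name,tag):
    W=cloud(d); hsv=cv2.cvtColor(d['img'],cv2.COLOR_RGB2HSV); X,Y,Z=W[...,0],W[...,1],W[...,2]
    v=d['range_z']>0
    b=v&(abs(Z)<.012)&(X>.25)&(X<.85)&(Y>-.5)&(Y<.4); b=cv2.erode(b.astype(np.uint8),np.ones((5,5)))>0
    sb=plane(W[b]); 
    p=v&(abs(Z-.043)<.012)&(hsv[...,1]<170)&(hsv[...,2]>140)&(X>.45)&(X<.75)&(Y>-.16)&(Y<.28); p=cv2.erode(p.astype(np.uint8),np.ones((5,5)))>0
    sp=plane(W[p]); print(name,'bench',sb,'\n  base',sp)
    rel=sp[0].copy(); rel[:2]-=sb[0][:2]; h=sb[0][2]+sb[0][:2]@(sp[1][:2]-sb[1][:2]); rel[2]-=h
    print('  rel slopes',rel); return p,b,W
if __name__=='__main__':
    import sys; tag=sys.argv[1]
    for n in ['top','side']:
        d=avg(n,8); np.savez(f'{n}_{tag}.npz',**d); tilt(d,n,tag)
E
python3 tilt.py a
python3 - <<'E'
from h import *
d=load('top','a'); W=cloud(d); im=d['img'].astype(int); Z=W[...,2]
dark=(im.max(-1)<70)&(Z>.06)&(Z<.1)&(W[...,0]<.65)
n,l,s,c=cv2.connectedComponentsWithStats(dark.astype(np.uint8))
for i in range(1,n):
    if s[i,4]>30: m=l==i; print('knob',c[i],s[i],W[m].mean(0),np.percentile(Z[m],[10,50,90]))
for nm in['top','side']:
    d=load(nm,'a'); W=cloud(d); im=d['img'].astype(int)
    red=(im[...,0]>110)&(im[...,1]<70)&(im[...,2]<70)&(W[...,1]<-.1)
    n,l,s,c=cv2.connectedComponentsWithStats(red.astype(np.uint8))
    for i in range(1,n):
        if s[i,4]>30:
            m=l==i; P=W[m]; print(nm,'red',c[i],s[i,4],P.mean(0),'top',np.percentile(P[:,2],[50,80,97]))
    print('noise',np.median(abs(d['range_z'][1:]-d['range_z'][:-1])))
E
```

```text
top bench (array([ 1.44530474e-03,  9.65234741e-05, -4.57334335e-04]), array([ 4.95848833e-01, -7.05586924e-02, -4.57334335e-04]), np.float64(0.0013715559301714407), np.int64(34997)) 
  base (array([-0.00470557, -0.00571878,  0.04443013]), array([0.62784905, 0.06800912, 0.04443013]), np.float64(0.0013502857122794228), np.int64(7555))
  rel slopes [-0.00615087 -0.00581531  0.0446833 ]
side bench (array([-0.00057912,  0.00038173, -0.00178425]), array([ 0.4841949 ,  0.08613279, -0.00178425]), np.float64(0.0009591319427612563), np.int64(21879)) 
  base (array([-0.00671688, -0.00547337,  0.04266913]), array([0.62629627, 0.09095848, 0.04266913]), np.float64(0.0009121086730333034), np.int64(6085))
  rel slopes [-0.00613776 -0.00585511  0.04453384]
knob [519.86666667 259.85333333] [517 227   7  67  75] [ 0.49666381 -0.64148601  0.09632193] [0.09289634 0.09676913 0.09925218]
knob [ 90.65365854 244.97560976] [ 53 231  55  37 205] [0.55558331 0.6055217  0.07852628] [0.06372901 0.07820277 0.09371875]
knob [332.55752212 246.37168142] [327 240  13  14 113] [ 0.54317785 -0.10252491  0.08343849] [0.
[... 471 characters left out ...]
87  -0.62594334  0.07999528] [0.06638944 0.07943893 0.09625641]
top red [443.00526316 251.67894737] 190 [ 0.53078198 -0.43676292  0.03205255] top [0.03533703 0.03689892 0.06130221]
top red [395.10497238 269.85635359] 181 [ 0.4773527  -0.29041309  0.03234496] top [0.03519807 0.03658631 0.061503  ]
noise 0.0018281937
side red [353.55016181 197.69579288] 309 [ 0.52355503 -0.43086213  0.02241873] top [0.02265229 0.03314902 0.04484125]
side red [368.00334448 221.2006689 ] 299 [ 0.46456269 -0.2888756   0.02376547] top [0.02465401 0.03395855 0.0537592 ]
noise 0.0031192303tilt.py:5: RuntimeWarning: All-NaN slice encountered
  d['range_z']=np.nan_to_num(np.nanmedian(z,0)).astype(np.float32); return d
```

Both cameras agree to better than 0.1 mrad. The base slopes are -0.0061 along x and -0.0058 along y, and its middle is about 1.5 mm too high. That puts bl, fl and fr on the bench with br lifted by about 1.9 mm. The front left foot is about 1.2 mm too long and the front right about 3.2 mm. So knob_r needs about -2.1 rad and knob_l about -0.8 rad, both counterclockwise. First I go to the right knob.

Emit:
play_rows:
  motion:
    - [-0.9, -0.9, 0, 0, 85]
    - [-1.8, -1.8, 0, 0, 85]
    - [-2.8, -2.7, 0, 0, 85]
    - [-3.7, -3.5, 0, 0, 85]
    - [-4.6, -4.4, 0, 0, 85]

```text
clock: 1.52
position: [0.2869, 0.3324, 0.2315]
ee_rot: [0.0, 0.138, 0.99, 0.0]
contact_force: [0.8, 0.1, 0.4]
width: 0.0853
gripper_force: 0.0
```

Emit:
play_rows:
  motion:
    - [-0.9, -0.9, 0, 0, 85]
    - [-1.8, -1.8, 0, 0, 85]
    - [-2.8, -2.7, 0, 0, 85]
    - [-3.7, -3.5, 0, 0, 85]
    - [-4.6, -4.4, 0, 0, 85]

```text
clock: 2.15
position: [0.4158, 0.1126, 0.2316]
ee_rot: [0.001, 0.138, 0.99, 0.0]
contact_force: [-0.1, -0.1, 0.4]
width: 0.0849
gripper_force: 0.0
```

Emit:
play_rows:
  motion:
    - [-0.9, -0.9, 0, 0, 85]
    - [-1.8, -1.8, 0, 0, 85]
    - [-2.8, -2.7, 0, 0, 85]
    - [-3.7, -3.5, 0, 0, 85]
    - [-4.6, -4.3, 0, 0, 85]

```text
clock: 2.78
position: [0.5457, -0.1033, 0.2314]
ee_rot: [0.0, 0.138, 0.99, 0.0]
contact_force: [0.9, -0.3, 0.0]
width: 0.0853
gripper_force: 0.0
```

Emit:
play_rows:
  motion:
    - [0, 0, 0, 1, 85]
    - [0, 0, 0, 2, 85]
    - [0, 0, 0, 3, 85]
    - [0, 0, 0, 4, 85]
    - [0, 0, 0, 5, 85]

```text
clock: 3.4
position: [0.545, -0.1018, 0.2313]
ee_rot: [0.0, 0.546, 0.838, 0.0]
contact_force: [-0.2, -0.5, -0.1]
width: 0.085
gripper_force: 0.0
```

Emit:
play_rows:
  motion:
    - [0, 0, 0, 1, 85]
    - [0, 0, 0, 2, 85]
    - [0, 0, 0, 3, 85]
    - [0, 0, 0, 4, 85]
    - [0, 0, 0, 5, 85]

```text
clock: 4.03
position: [0.5449, -0.1018, 0.2313]
ee_rot: [0.0, 0.849, 0.529, 0.0]
contact_force: [-1.1, 0.1, -0.5]
width: 0.0849
gripper_force: 0.0
```

```bash
cat >> h.py <<'E'
def go(x,y,z,yaw=None):
    """print shift units (tool axes) and turn units from the present pose; yaw = world angle of tool x, deg"""
    s=manip.get_state(); q=s['ee_rot']; R=Rn.from_quat([q[1],q[2],q[3],q[0]]).as_matrix()
    d=R.T@(np.array([x,y,z])-s['position'])/.04; a=np.degrees(np.arctan2(R[1,0],R[0,0]))
    t=0 if yaw is None else -((yaw-a+180)%360-180)/10
    print('t',s['clock'],'pos',s['position'].round(4),'yaw',a.round(2),'q',np.degrees(s['qpos']).round(1),'F',s['contact_force'].round(1),'w',round(s['width'],4)); print('  SHIFT',d.round(3),'TURN',round(t,2))
def wray(d,u,v):
    x,y=(u-d['cx'])/d['fx'],(v-d['cy'])/d['fy']; r=np.hypot(x,y); s=np.sin(r)/r if r>1e-9 else 1
    return d['R'].T@np.array([x*s,y*s,np.cos(r)]), -d['R'].T@d['t']
def wplane(d,u,v,h):
    r,o=wray(d,u,v); return o+r*(h-o[2])/r[2]
def wproj(d,X):
    c=d['R']@np.asarray(X)+d['t']; r=np.arctan2(np.hypot(c[0],c[1]),c[2]); f=r/np.hypot(c[0],c[1])
    return np.array([d['cx']+d['fx']*c[0]*f,d['cy']+d['fy']*c[1]*f])
E
python3 - <<'E'
from h import *
go(.543,-.1025,.2,44)
d=cap('wrist','0'); print(d['fx'],d['cx'],d['cy'],'pos',-d['R'].T@d['t'],d['R'][2])
print('knob_r proj',wproj(d,[.543,-.1025,.082]), d['range_z'].max())
E
```

```text
t 4.025 pos [ 0.5449 -0.1018  0.2313] yaw 63.81 q [-17.8  14.   88.7   0.   77.2   8.4] F [-1.1  0.1 -0.5] w 0.0849
  SHIFT [-0.038 -0.036  0.783] TURN 1.98
371.64829954431775 318.6644975448709 235.93748570488043 pos [ 0.57556372 -0.03917805  0.37389614] [-0.12089535 -0.24733354 -0.96135864]
knob_r proj [316.85178469 221.19169142] 1.519369
```

View pics/wrist_0.png

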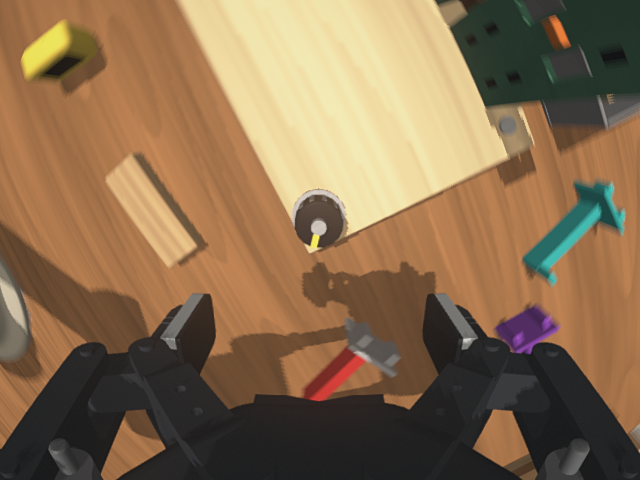

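The wrist view shows the knob_r disc centred at about (319.5,222), with the yellow mark pointing to (315,241). I'll compute its position from that view.

```bash
python3 - <<'E'
from h import *
d=load('wrist','0'); W=None
im=d['img'].astype(int); m=np.zeros((480,640),bool); m[185:260,285:355]=1
k=(m&(im.max(-1)<95)).astype(np.uint8)
ys,xs=np.nonzero(cv2.morphologyEx(k,cv2.MORPH_OPEN,np.ones((3,3)))); print('dark bbox',xs.min(),xs.max(),ys.min(),ys.max())
for uv in [(319.5,222)]: print(wplane(d,*uv,.085))
e=[((xs.min()+xs.max())/2, ys.max()-24.5)]; print(wplane(d,*e[0],.085))
print('top',np.median(d['range_z'][215:225,300:310]))
a=cv2.resize(d['img'][180:265,275:365],None,fx=6,fy=6,interpolation=cv2.INTER_CUBIC); cv2.imwrite('pics/c3.png',a[:,:,::-1])
E
```

```text
dark bbox 295 342 196 246
[ 0.54494352 -0.10338042  0.085     ]
[ 0.54440646 -0.10265797  0.085     ]
top 0.2967564
```

View pics/c3.png

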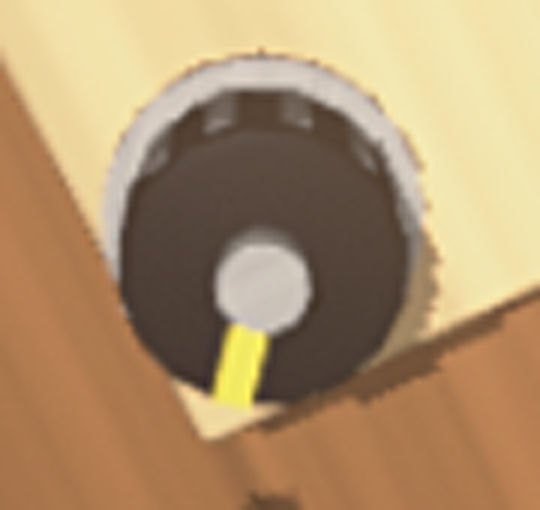

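The enlarged crop puts the disc centre at crop (265,267), which is pixel (319.2,224.5).

```bash
python3 - <<'E'
from h import *
d=load('wrist','0'); p=wplane(d,319.2,224.5,.085); print(p); go(p[0],p[1],.053)
E
```

```text
[ 0.5438195  -0.10512866  0.085     ]
t 4.075 pos [ 0.5449 -0.1018  0.2313] yaw 63.62 q [-17.8  14.   88.7   0.   77.2   8.6] F [ 0.3 -0.1  0.4] w 0.0849
  SHIFT [-0.089  0.012  4.458] TURN 0
```

Emit:
play_rows:
  motion:
    - [-0.1, 0, 1.2, 0, 60]
    - [-0.1, 0, 2.4, 0, 60]
    - [-0.1, 0, 3.4, 0, 60]
    - [-0.1, 0, 4.1, 0, 60]
    - [-0.1, 0, 4.4, 0, 60]
  newtons: 40

```text
clock: 4.7
position: [0.5423, -0.1051, 0.0537]
ee_rot: [-0.001, 0.847, 0.532, -0.001]
contact_force: [0.4, -0.1, -0.9]
width: 0.0602
gripper_force: 0.0
```

Emit:
play_rows:
  motion:
    - [0, 0, 0, 0, 60]
    - [0, 0, 0, 0, 30]
    - [0, 0, 0, 0, 30]
    - [0, 0, 0, 0, 30]
    - [0, 0, 0, 0, 30]

```text
clock: 5.32
position: [0.5432, -0.1052, 0.0569]
ee_rot: [0.0, 0.847, 0.531, 0.0]
contact_force: [-2.5, 1.3, 5.7]
width: 0.0386
gripper_force: 40.3
```

Emit:
play_rows:
  motion:
    - [0, 0, 0, -0.5, 30]
    - [0, 0, 0, -1, 30]
    - [0, 0, 0, -1.5, 30]
    - [0, 0, 0, -2, 30]
    - [0, 0, 0, -2.5, 30]

```text
clock: 5.95
position: [0.543, -0.1052, 0.0563]
ee_rot: [0.0, 0.711, 0.703, 0.0]
contact_force: [-1.0, 0.8, 2.1]
width: 0.0391
gripper_force: 40.1
```

Emit:
play_rows:
  motion:
    - [0, 0, 0, -0.7, 30]
    - [0, 0, 0, -1.4, 30]
    - [0, 0, 0, -2.1, 30]
    - [0, 0, 0, -2.8, 30]
    - [0, 0, 0, -3.5, 30]

```text
clock: 6.58
position: [0.5429, -0.1052, 0.0555]
ee_rot: [-0.0, 0.467, 0.884, 0.0]
contact_force: [-0.2, 0.4, -3.9]
width: 0.0386
gripper_force: 40.5
```

Emit:
play_rows:
  motion:
    - [0, 0, 0, -0.7, 30]
    - [0, 0, 0, -1.4, 30]
    - [0, 0, 0, -2.1, 30]
    - [0, 0, 0, -2.8, 30]
    - [0, 0, 0, -3.5, 30]

```text
clock: 7.2
position: [0.5428, -0.1053, 0.0547]
ee_rot: [-0.0, 0.179, 0.984, 0.0]
contact_force: [0.6, -0.7, -7.6]
width: 0.0386
gripper_force: 41.1
```

Emit:
play_rows:
  motion:
    - [0, 0, 0, -0.6, 30]
    - [0, 0, 0, -1.2, 30]
    - [0, 0, 0, -1.8, 30]
    - [0, 0, 0, -2.4, 30]
    - [0, 0, 0, -2.7, 30]

```text
clock: 7.82
position: [0.5427, -0.1053, 0.0541]
ee_rot: [-0.001, -0.054, 0.999, 0.0]
contact_force: [1.0, -1.1, -12.3]
width: 0.0392
gripper_force: 41.5
```

Emit:
play_rows:
  motion:
    - [0, 0, 0, 0, 30]
    - [0, 0, 0, 0, 60]
    - [0, 0, 0, 0, 60]
    - [0, 0, -2, 0, 60]
    - [0, 0, -3.5, 0, 60]

```text
clock: 8.45
position: [0.5433, -0.1053, 0.1824]
ee_rot: [0.0, -0.053, 0.999, -0.0]
contact_force: [0.6, -0.2, -0.7]
width: 0.0598
gripper_force: 0.0
```

```bash
python3 tilt.py b 2>/dev/null | grep rel; python3 - <<'E'
from h import *
go(.5375,.235,.053)
d=cap('wrist','1'); print(wproj(d,[.544,-.105,.082]),wproj(d,[.537,.234,.082]))
E
```

```text
rel slopes [9.41495729e-05 7.97588673e-06 4.29883974e-02]
  rel slopes [ 0.00049235 -0.0002003   0.04298845]
t 9.25 pos [ 0.5431 -0.1053  0.1799] yaw -173.86 q [ -18.2   15.9   93.7    0.    70.5 -114.3] F [0.1 0.9 0.5] w 0.0603
  SHIFT [-0.772  8.473  3.176] TURN 0
[319.05591199 238.83748166] [658.87090012 266.6177177 ]
```

The rack now lies flat to within 0.5 mrad at 43.0 mm, without touching knob_l. So fl was probably hanging, not touching, and may have a gap now. I'll move over the left knob and compare the stem heights.

Emit:
play_rows:
  motion:
    - [-0.1, 1.4, 0, 0, 60]
    - [-0.2, 2.8, 0, 0, 60]
    - [-0.4, 4.2, 0, 0, 60]
    - [-0.5, 5.6, 0, 0, 60]
    - [-0.6, 6.9, 0, 0, 60]

```text
clock: 9.93
position: [0.5374, 0.1736, 0.1805]
ee_rot: [0.0, -0.054, 0.999, 0.0]
contact_force: [0.9, -0.3, 0.2]
width: 0.0599
gripper_force: 0.0
```

Emit:
play_rows:
  motion:
    - [-0.1, 0.8, 0, 0, 60]
    - [-0.2, 1.6, 0, 0, 60]
    - [-0.2, 1.6, 0, 0, 60]

```text
clock: 10.3
position: [0.5385, 0.2382, 0.1802]
ee_rot: [0.0, -0.055, 0.998, 0.0]
contact_force: [0.3, -0.8, 0.9]
width: 0.06
gripper_force: 0.0
```

```bash
python3 - <<'E'
from h import *
from tilt import avg
go(.5375,.235,.053)
d=avg('wrist',6); np.savez('wrist_2.npz',**d)
for n,X in [('1',[.544,-.105,.082]),('2',[.5375,.2345,.082])]:
    d=load('wrist',n); u,v=wproj(d,X).round().astype(int); im=d['img'][v-40:v+40,u-40:u+40]; z=d['range_z'][v-40:v+40,u-40:u+40]
    cv2.imwrite(f'k{n}.png',cv2.resize(im[:,:,::-1],None,fx=5,fy=5,interpolation=cv2.INTER_CUBIC)); print(n,u,v)
    H=np.zeros((80,80))
    for i in range(80):
        for j in range(80):
            r,o=wray(d,u-40+j,v-40+i); H[i,j]=o[2]+r[2]*z[i,j]/(d['R'][2]@r)
    np.save(f'H{n}.npy',H); print((1000*H[::6,::6]).round().astype(int))
a=np.hstack([cv2.imread('k1.png'),cv2.imread('k2.png')]); cv2.imwrite('pics/c4.png',a)
E
```

```text
t 10.3 pos [0.5385 0.2382 0.1802] yaw -173.69 q [ 17.1  18.8  89.3   0.   71.9 -79.3] F [ 0.3 -0.8  0.9] w 0.06
  SHIFT [ 0.035 -0.077  3.179] TURN 0
1 319 239
[[ -1  43  44  43  49  50  48  49  49  49  43  42  43  44]
 [ -1  44  44  49  55  71  75  73  72  59  49  42  44  43]
 [  0  42  49  60 323  82  82  81  82  80  65  49  43  43]
 [  0  42  48  81  82  83  82  82  82  82  81  49 323  43]
 [  0  43  49  82  82  82  82  82  81  82  81  80  43  44]
 [  0  43  80  82  81  82  82  83  81  83  82  83  43  43]
 [ 42  43  81  82  81  82  93  94  86  82  82  81  42  43]
 [ 43  42  79  82  82  82  94  93  94  82  82  81  43  44]
 [ 42  42  42  81  81  83  95  96  82  82  82  80  42  44]
 [ 42  43  43  78  82  82  82  82  82  82  80  43  43  43]
 [ 44  43  43  41  43  81  82  83  83  82  43  44  43  42]
 [ 42  43  43  42  44  44  43  44  43  43  42  42  43  43]
 [ 43  44  43  43  42  44  43  43  43  43  43  43  42  44]
 [ 43  43  43  43 323  43  44  43  44  43  43  45  43  43]]
2 318 236
[[ 44  43  43  43  48  49  49  49  49  49  43  43  43  43]
 [ 43  43  43  49  54  65  72  71  69  54  4
[... 152 characters left out ...]
82  82  82  82  82  82  82  72  43  41]
 [ 43  44  81  82  82  82  83  84  83  82  82  81  43  21]
 [ 43  43  82  82  82  82  96  98  85  82  82  82  43   0]
 [ 43  43  83  82  83  90 102 102  99  82  82  81  43   0]
 [ 43  43  43  82  82  91 102 102 101  82  82  78  43   0]
 [ 42  43  43  81  82  82 101 101  82  82  81  43  43   0]
 [ 43  43  43  43  44  82  82  82  81  62  43  43  42   0]
 [ 43  43  43  44  44  43  43  43  43  44  43  43  42   1]
 [ 43  43  43  43  43  43  44  44  44  43  43  43  22   0]
 [ 43  43  43  43  43  43  43  43  43  43  43  43   1   0]]tilt.py:5: RuntimeWarning: All-NaN slice encountered
  d['range_z']=np.nan_to_num(np.nanmedian(z,0)).astype(np.float32); return d
```

View pics/c4.png

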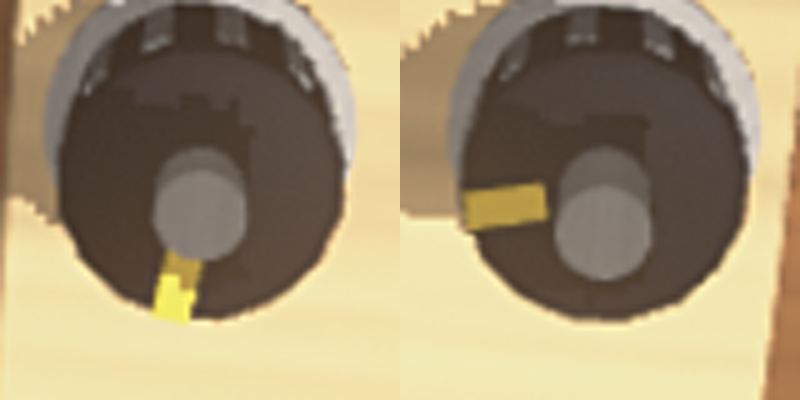

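The right stem top is about 12 mm above its knob, which is mid-range (q≈0). The left stem is about 19.5 mm out, and its mark sits 68° from the right one's, so q_l ≈ -5.1 rad and the left front foot hangs about 7 mm short. I'll turn knob_l clockwise by most of that and then re-check. The disc centre is at crop (605,183).

```bash
python3 - <<'E'
from h import *
d=load('wrist','1'); print(wplane(d,319,235.5,.082))
d=load('wrist','2'); p=wplane(d,319,232.6,.082); print(p); go(p[0],p[1],.0535)
E
```

```text
[ 0.5416764  -0.10529108  0.082     ]
[0.53532179 0.23481407 0.082     ]
t 10.6 pos [0.5387 0.235  0.1804] yaw -173.94 q [ 16.8  18.7  89.4  -0.   71.9 -79.3] F [ 0.2 -0.5  0.5] w 0.0599
  SHIFT [0.085 0.004 3.172] TURN 0
```

Emit:
play_rows:
  motion:
    - [0.1, 0, 1.2, 0, 60]
    - [0.1, 0, 2.2, 0, 60]
    - [0.1, 0, 2.9, 0, 60]
    - [0.1, 0, 3.15, 0, 60]
    - [0.1, 0, 3.15, 0, 60]

```text
clock: 11.22
position: [0.5348, 0.2352, 0.0543]
ee_rot: [-0.0, -0.053, 0.999, -0.0]
contact_force: [0.7, 0.6, -0.2]
width: 0.0599
gripper_force: 0.0
```

Emit:
play_rows:
  motion:
    - [0, 0, 0, 0, 30]
    - [0, 0, 0, 0, 30]
    - [0, 0, 0, 0, 30]
    - [0, 0, 0, 0.5, 30]
    - [0, 0, 0, 1, 30]

```text
clock: 11.85
position: [0.5357, 0.2349, 0.0555]
ee_rot: [0.001, 0.035, 0.999, -0.001]
contact_force: [0.8, -4.3, 3.1]
width: 0.039
gripper_force: 41.9
```

Emit:
play_rows:
  motion:
    - [0, 0, 0, 0.8, 30]
    - [0, 0, 0, 1.7, 30]
    - [0, 0, 0, 2.6, 30]
    - [0, 0, 0, 3.5, 30]
    - [0, 0, 0, 4.4, 30]

```text
clock: 12.48
position: [0.536, 0.2352, 0.0556]
ee_rot: [0.002, 0.408, 0.913, 0.0]
contact_force: [0.7, -4.2, 3.3]
width: 0.0389
gripper_force: 41.9
```

Emit:
play_rows:
  motion:
    - [0, 0, 0, 0.9, 30]
    - [0, 0, 0, 1.8, 30]
    - [0, 0, 0, 2.7, 30]
    - [0, 0, 0, 3.6, 30]
    - [0, 0, 0, 4.5, 30]

```text
clock: 13.1
position: [0.5363, 0.2352, 0.0558]
ee_rot: [0.002, 0.726, 0.688, 0.001]
contact_force: [1.7, -4.4, 4.3]
width: 0.0389
gripper_force: 41.9
```

Emit:
play_rows:
  motion:
    - [0, 0, 0, 0.9, 30]
    - [0, 0, 0, 1.8, 30]
    - [0, 0, 0, 2.7, 30]
    - [0, 0, 0, 3.6, 30]
    - [0, 0, 0, 4.5, 30]

```text
clock: 13.72
position: [0.5366, 0.235, 0.0559]
ee_rot: [0.001, 0.934, 0.358, 0.002]
contact_force: [1.6, -4.4, 3.4]
width: 0.0385
gripper_force: 41.9
```

Emit:
play_rows:
  motion:
    - [0, 0, 0, 0.9, 30]
    - [0, 0, 0, 1.8, 30]
    - [0, 0, 0, 2.7, 30]
    - [0, 0, 0, 3.6, 30]
    - [0, 0, 0, 4.5, 30]

```text
clock: 14.35
position: [0.5366, 0.2346, 0.0557]
ee_rot: [0.001, 1.0, -0.027, 0.002]
contact_force: [2.4, -5.2, 2.4]
width: 0.0389
gripper_force: 40.1
```

Emit:
play_rows:
  motion:
    - [0, 0, 0, 0.9, 30]
    - [0, 0, 0, 1.8, 30]
    - [0, 0, 0, 2.5, 30]
    - [0, 0, 0, 2.5, 30]

```text
clock: 14.85
position: [0.5364, 0.2345, 0.0555]
ee_rot: [0.0, 0.971, -0.241, 0.002]
contact_force: [2.4, -5.9, 2.1]
width: 0.0389
gripper_force: 40.3
```

Emit:
play_rows:
  motion:
    - [0, 0, 0, 0, 60]
    - [0, 0, 0, 0, 60]
    - [0, 0, -1.5, 0, 60]
    - [0, 0, -3.2, 0, 60]
    - [0, 0, -3.2, 0, 60]

```text
clock: 15.48
position: [0.5376, 0.2373, 0.1879]
ee_rot: [-0.003, 0.971, -0.241, 0.005]
contact_force: [-0.7, -0.4, -0.8]
width: 0.0602
gripper_force: 0.0
```

```bash
cat > stem.py <<'E'
from h import *
from tilt import avg
import sys
def stem(tag,X):
    d=avg('wrist',4); np.savez(f'wrist_{tag}.npz',**d)
    u0,v0=wproj(d,X).round().astype(int); im=d['img'].astype(int); P=[];C=[]
    for v in range(v0-40,v0+40):
        for u in range(u0-40,u0+40):
            r,o=wray(d,u,v); P.append(o+r*d['range_z'][v,u]/(d['R'][2]@r)); C.append(im[v,u])
    P=np.array(P);C=np.array(C)
    k=(abs(P[:,2]-.082)<.0025); c=P[k].mean(0)
    s=(np.hypot(*(P[:,:2]-c[:2]).T)<.009)&(P[:,2]>.085)&(P[:,2]<.12)
    y=k&(C[:,0]>110)&(C[:,2]<90)&(C[:,0]-C[:,2]>60); w=P[y].mean(0)-c
    print('knob c',c,'stem',np.percentile(P[s][:,2],[50,80,90]),s.sum(),'mark deg (world)',np.degrees(np.arctan2(w[1],w[0])),np.hypot(*w[:2]),y.sum())
if __name__=='__main__': stem(sys.argv[1],[.5375,.2345,.082] if sys.argv[2]=='l' else [.5425,-.105,.082])
E
python3 stem.py 3 l 2>/dev/null; python3 tilt.py c 2>/dev/null|grep rel; python3 -c "
from h import *
go(.5375,.235,.053)"
```

```text
knob c [0.53421396 0.23324955 0.08028852] stem [0.0923803  0.09305786 0.09327432] 325 mark deg (world) 68.38699352169519 0.014380312476139424 2
  rel slopes [1.52510275e-04 2.23229351e-05 4.29433637e-02]
  rel slopes [ 9.38508680e-04 -8.11235903e-05  4.29868722e-02]
t 16.475 pos [0.5347 0.2357 0.1824] yaw -27.86 q [ 17.   18.4  89.6   0.   72.  134.8] F [ 0.8 -0.7  0.3] w 0.0603
  SHIFT [ 0.07  -0.017  3.235] TURN 0
```

Emit:
play_rows:
  motion:
    - [0, 0, 0, -1, 60]
    - [0, 0, 0, -2, 60]
    - [0, 0, 0, -3, 60]
    - [0, 0, 0, -4, 60]
    - [0, 0, 0, -5, 60]

```text
clock: 17.1
position: [0.5347, 0.2357, 0.1824]
ee_rot: [-0.0, 0.981, 0.195, 0.0]
contact_force: [-0.7, 0.1, -0.2]
width: 0.06
gripper_force: 0.0
```

Emit:
play_rows:
  motion:
    - [0, 0, 0, -1, 60]
    - [0, 0, 0, -2, 60]
    - [0, 0, 0, -3, 60]
    - [0, 0, 0, -4, 60]
    - [0, 0, 0, -5, 60]

```text
clock: 17.73
position: [0.5347, 0.2357, 0.1824]
ee_rot: [-0.0, 0.807, 0.591, 0.0]
contact_force: [0.1, 0.3, 0.7]
width: 0.0598
gripper_force: 0.0
```

Emit:
play_rows:
  motion:
    - [0, 0, 0, 0, 60]
    - [0, 0, 0, 0, 60]
    - [0, 0, 0, 0, 60]

```text
clock: 18.1
position: [0.5347, 0.2357, 0.1823]
ee_rot: [-0.0, 0.809, 0.588, 0.0]
contact_force: [-1.1, -0.4, 0.6]
width: 0.0604
gripper_force: 0.0
```

```bash
python3 stem.py 4 l 2>/dev/null; python3 -c "
from h import *
go(.536,.235,.0535)
d=load('wrist','4');u,v=wproj(d,[.5355,.235,.082]).round().astype(int);print(u,v)
cv2.imwrite('pics/c5.png',cv2.resize(d['img'][v-40:v+40,u-40:u+40,::-1],None,fx=5,fy=5,interpolation=cv2.INTER_CUBIC))"
```

```text
knob c [0.53675533 0.23583527 0.08179375] stem [0.09566123 0.09597095 0.09614852] 323 mark deg (world) 72.36074176176051 0.010469359203881635 40
t 18.3 pos [0.5347 0.2357 0.1823] yaw 72.11 q [17.  18.4 89.6  0.  72.  34.9] F [ 0.5  1.3 -0.1] w 0.06
  SHIFT [-0.007  0.037  3.221] TURN 0
320 237
```

View pics/c5.png

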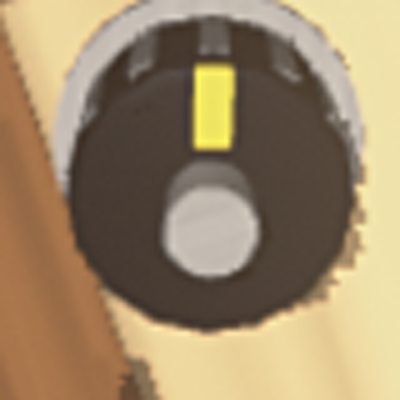

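The left mark is at about 72° (world) and the stem stands 13.9 mm out. The right mark is at -8° and its stem about 12 mm out, so a further 80° clockwise matches them.

Emit:
play_rows:
  motion:
    - [0, 0, 1.2, 0, 60]
    - [0, 0, 2.2, 0, 60]
    - [0, 0, 2.9, 0, 60]
    - [0, 0, 3.2, 0, 60]
    - [0, 0, 3.2, 0, 60]

```text
clock: 18.92
position: [0.5346, 0.2357, 0.054]
ee_rot: [-0.0, 0.808, 0.589, -0.0]
contact_force: [0.3, -0.3, 0.4]
width: 0.06
gripper_force: 0.0
```

Emit:
play_rows:
  motion:
    - [0, 0, 0, 0, 30]
    - [0, 0, 0, 0, 30]
    - [0, 0, 0, 0, 30]
    - [0, 0, 0, 0.5, 30]
    - [0, 0, 0, 1, 30]

```text
clock: 19.55
position: [0.5367, 0.2358, 0.0555]
ee_rot: [0.001, 0.857, 0.515, 0.002]
contact_force: [4.3, -1.5, 2.4]
width: 0.0387
gripper_force: 42.0
```

Emit:
play_rows:
  motion:
    - [0, 0, 0, 0.8, 30]
    - [0, 0, 0, 1.6, 30]
    - [0, 0, 0, 2.4, 30]
    - [0, 0, 0, 3.2, 30]
    - [0, 0, 0, 4, 30]

```text
clock: 20.18
position: [0.5374, 0.2352, 0.0558]
ee_rot: [0.001, 0.982, 0.19, 0.003]
contact_force: [4.1, -4.0, 3.4]
width: 0.0385
gripper_force: 42.0
```

Emit:
play_rows:
  motion:
    - [0, 0, 0, 0.8, 30]
    - [0, 0, 0, 1.6, 30]
    - [0, 0, 0, 2.4, 30]
    - [0, 0, 0, 3, 30]
    - [0, 0, 0, 3, 30]

```text
clock: 20.8
position: [0.5377, 0.2345, 0.0564]
ee_rot: [0.0, 0.998, -0.068, 0.003]
contact_force: [4.0, -5.2, 6.0]
width: 0.0388
gripper_force: 42.4
```

Emit:
play_rows:
  motion:
    - [0, 0, 0, 0, 60]
    - [0, 0, 0, 0, 60]
    - [0, 0, -1.5, 0, 60]
    - [0, 0, -3.2, 0, 60]
    - [0, 0, -3.2, 0, 60]

```text
clock: 21.42
position: [0.5371, 0.237, 0.1874]
ee_rot: [-0.002, 0.998, -0.068, 0.004]
contact_force: [-0.1, 1.5, -0.9]
width: 0.0601
gripper_force: 0.0
```

Emit:
play_rows:
  motion:
    - [0, 0, 0, 0, 60]
    - [0, 0, 0, 0, 60]
    - [0, 0, 0, 0, 60]
    - [0, 0, 0, 0, 60]
    - [0, 0, 0, 0, 60]

```text
clock: 22.05
position: [0.5345, 0.2356, 0.1818]
ee_rot: [0.0, 0.998, -0.069, -0.0]
contact_force: [-0.2, 0.5, 0.8]
width: 0.0603
gripper_force: 0.0
```

```bash
python3 stem.py 5 l 2>/dev/null; python3 tilt.py d 2>/dev/null|grep rel; python3 -c "
from h import *
go(.5375,.235,.053)"
```

```text
knob c [0.53784397 0.23404652 0.0821036 ] stem [0.09400956 0.09438163 0.09451953] 320 mark deg (world) -10.135199065702277 0.009482021756626234 148
  rel slopes [-1.05665110e-03 -5.95922796e-05  4.30508346e-02]
  rel slopes [5.79541758e-06 7.44671208e-05 4.30631453e-02]
t 23.05 pos [0.5347 0.2357 0.1823] yaw -7.86 q [ 17.   18.4  89.6   0.   72.  114.8] F [-0.   0.5 -0.7] w 0.0603
  SHIFT [0.072 0.008 3.233] TURN 0
```

All four feet are down. The marks match at -10° and -8°, the stem is 12 mm out, the base is at 43.0 mm, and the slope is at most 1 mrad. Step 1 is done.

Next are the brackets. There are two red-and-steel ones, at top pixels (391,265) and (443,248). The purple (424,195) and turquoise (377,165) ones are excluded by colour, as crop c1 showed clearly. I'll measure their poses and the catches.

```bash
cat > br.py <<'E'
from h import *
from tilt import avg
def measure(d,show=True):
    W=cloud(d); im=d['img'].astype(int); out=[]
    red=((im[...,0]>90)&(im[...,1]<.45*im[...,0])&(im[...,2]<.45*im[...,0])&(W[...,1]<-.1)&(W[...,1]>-.6)&(W[...,2]<.2)).astype(np.uint8)
    n,l,s,c=cv2.connectedComponentsWithStats(red)
    for i in range(1,n):
        if s[i,4]<60: continue
        P=W[l==i]; w=P[(P[:,2]>.028)&(P[:,2]<.043)]; e=P[P[:,2]>.05]
        ce=w[:,:2].mean(0); v=np.linalg.svd(w[:,:2]-ce)[2][0]; v*=np.sign(v[0]); t=(w[:,:2]-ce)@v
        r=(w[:,:2]-ce)@np.array([-v[1],v[0]])
        tt=(P[:,:2]-ce)@v
        print(c[i].round(1),'n',len(w),'c',ce.round(4),'yaw',np.degrees(np.arctan2(v[1],v[0])).round(1),'t',np.percentile(t,[2,98]).round(4),'allt',np.percentile(tt,[1,99]).round(4),'width',np.percentile(r,[3,97]).round(4),'z',np.median(w[:,2]).round(4),'fwd end',(ce+v*np.percentile(tt,99)).round(4),'rear',(ce+v*np.percentile(tt,1)).round(4))
def catches(d):
    W=cloud(d); im=d['img'].astype(int)
    o=((im[...,0]>150)&(im[...,1]>60)&(im[...,1]<140)&(im[...,2]<60)&(W[...,2]>.15)&(W[...,2]<.23)&(W[...,0]>.6)&(W[...,0]<.8)).astype(np.uint8)
    n,l,s,c=cv2.connectedComponentsWithStats(o)
    for i in range(1,n):
        if s[i,4]>4: print('catch',c[i].round(1),s[i,4],W[l==i].mean(0).round(4),'onplane',onplane(d,*c[i],.188).round(4))
def face(d):
    W=cloud(d); im=d['img'].astype(int)
    g=(im[...,1]>im[...,0]+12)&(W[...,0]>.66)&(W[...,0]<.76)&(W[...,2]>.08)&(W[...,2]<.25)&(W[...,1]>-.12)&(W[...,1]<.25)
    P=W[g]
    for nm,y in [('l',.173),('m',.068),('r',-.037)]:
        q=P[abs(P[:,1]-y)<.046]; h,e=np.histogram(q[:,0],bins=np.arange(.66,.76,.003)); 
        print('face',nm,len(q),'y',np.percentile(q[:,1],[2,98]).round(4),'x hist',dict(zip(e.round(3),h)) if nm=='m' else e[h.argmax()].round(4)+.0015)
if __name__=='__main__':
    for n in ['top','side']:
        d=load(n,'d'); print(n); measure(d); catches(d); face(d)
E
python3 br.py
```

```text
top
[443.  251.8] n 153 c [ 0.5343 -0.434 ] yaw 0.8 t [-0.0472  0.0495] allt [-0.0587  0.05  ] width [-0.0066  0.0066] z 0.0356 fwd end [ 0.5842 -0.4332] rear [ 0.4756 -0.4348]
[395. 270.] n 159 c [ 0.4808 -0.2862] yaw 25.5 t [-0.0475  0.0478] allt [-0.0587  0.0481] width [-0.0068  0.0064] z 0.0353 fwd end [ 0.5242 -0.2655] rear [ 0.4278 -0.3115]
catch [308.5 175.5] 12 [ 0.7263 -0.0358  0.1927] onplane [ 0.7276 -0.0358  0.188 ]
catch [232.7 177.5] 11 [0.7228 0.1734 0.1924] onplane [0.724  0.1742 0.188 ]
catch [270.7 176.5] 11 [0.7246 0.0685 0.1931] onplane [0.726  0.0689 0.188 ]
face l 476 y [0.1328 0.2131] x hist 0.7244999999999999
face m 432 y [0.028  0.1082] x hist {np.float64(0.66): np.int64(0), np.float64(0.663): np.int64(0), np.float64(0.666): np.int64(0), np.float64(0.669): np.int64(0), np.float64(0.672): np.int64(0), np.float64(0.675): np.int64(0), np.float64(0.678): np.int64(0), np.float64(0.681): np.int64(0), np.float64(0.684): np.int64(0), np.float64(0.687): np.int64(0), np.float64(0.69): np.int64(0), np.float64(0.693): np.int64(0), np.float64(0.696): np.int64(0), np.float
[... 1785 characters left out ...]
p.float64(0.699): np.int64(0), np.float64(0.702): np.int64(0), np.float64(0.705): np.int64(0), np.float64(0.708): np.int64(0), np.float64(0.711): np.int64(0), np.float64(0.714): np.int64(0), np.float64(0.717): np.int64(0), np.float64(0.72): np.int64(28), np.float64(0.723): np.int64(84), np.float64(0.726): np.int64(35), np.float64(0.729): np.int64(2), np.float64(0.732): np.int64(1), np.float64(0.735): np.int64(4), np.float64(0.738): np.int64(9), np.float64(0.741): np.int64(9), np.float64(0.744): np.int64(13), np.float64(0.747): np.int64(16), np.float64(0.75): np.int64(16), np.float64(0.753): np.int64(18), np.float64(0.756): np.int64(1)}
face r 200 y [-0.0777  0.0064] x hist 0.7244999999999999
```

Checks hold: web width 13 mm against 14, height 35.5 mm against 36, length 108 mm against 110, and catches at z≈0.19. b1's web middle is (0.476,-0.2885) with yaw 25.5°. b2's is (0.530,-0.434) with yaw 0.6°. Next I work out the move over b1 and check where the spray can stands.

```bash
python3 - <<'E'
from h import *
d=load('top','d'); print('can',onplane(d,431,322,.19)); go(.4787,-.2872,.12,25.5)
E
```

```text
can [ 0.32307239 -0.35738611  0.19      ]
t 23.05 pos [0.5347 0.2357 0.1823] yaw -7.86 q [ 17.   18.4  89.6   0.   72.  114.8] F [-0.   0.5 -0.7] w 0.0603
  SHIFT [ 0.401 13.141  1.556] TURN -3.34
```

Emit:
play_rows:
  motion:
    - [0, 1.3, 0, 0, 60]
    - [0.1, 2.6, 0, 0, 60]
    - [0.1, 3.9, 0, 0, 60]
    - [0.2, 5.2, 0, 0, 60]
    - [0.2, 6.5, 0, 0, 60]

```text
clock: 23.68
position: [0.5071, -0.0246, 0.1825]
ee_rot: [0.0, 0.998, -0.068, 0.001]
contact_force: [0.7, 0.3, 0.2]
width: 0.0598
gripper_force: 0.0
```

Emit:
play_rows:
  motion:
    - [0, 1.3, 0, 0, 60]
    - [0.1, 2.7, 0, 0, 60]
    - [0.1, 4, 0, 0, 60]
    - [0.2, 5.3, 0, 0, 60]
    - [0.2, 6.6, 0, 0, 60]

```text
clock: 24.3
position: [0.4788, -0.2874, 0.1824]
ee_rot: [0.0, 0.998, -0.069, 0.0]
contact_force: [-0.1, -0.6, 0.3]
width: 0.0601
gripper_force: 0.0
```

Emit:
play_rows:
  motion:
    - [0, 0, 0, -0.9, 60]
    - [0, 0, 0, -1.8, 60]
    - [0, 0, 0, -2.7, 60]
    - [0, 0, 0, -3.35, 60]
    - [0, 0, 0, -3.35, 60]

```text
clock: 24.92
position: [0.4789, -0.2856, 0.1823]
ee_rot: [-0.0, 0.975, 0.221, 0.0]
contact_force: [-0.3, 0.4, -0.1]
width: 0.0598
gripper_force: 0.0
```

```bash
python3 - <<'E'
from h import *
d=cap('top','e')
import br; br.measure(d)
go(.4787,-.2872,.008,25.5)
w=cap('wrist','6')
print('pred',wproj(w,[.4787,-.2872,.036]),wproj(w,[.4787+.058*.9026,-.2872+.058*.4305,.06]))
E
```

```text
[399.8 279.1] n 57 c [ 0.4532 -0.299 ] yaw 28.9 t [-0.0182  0.0197] allt [-0.0292  0.02  ] width [-0.0068  0.0062] z 0.0356 fwd end [ 0.4708 -0.2893] rear [ 0.4277 -0.3131]
t 24.975 pos [ 0.4789 -0.2856  0.1823] yaw 25.53 q [-38.   16.1  93.    0.   70.9  26.5] F [0.1 0.  0.6] w 0.0599
  SHIFT [-0.021  0.035  4.357] TURN 0.0
pred [320.19900873 221.29586123] [320.54499392 149.85116329]
```

View pics/wrist_6.png

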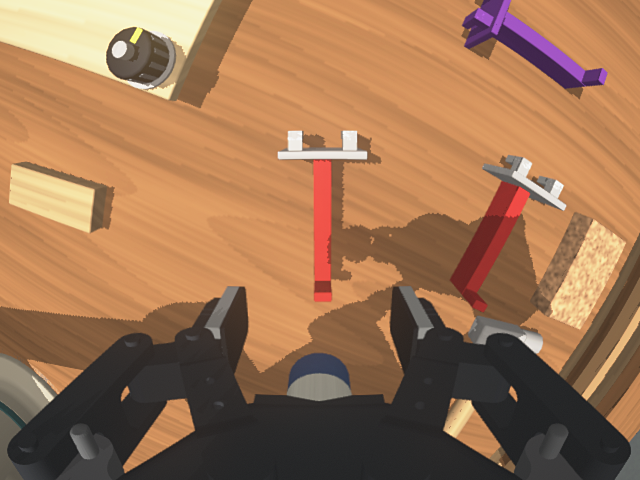

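The wrist view shows the red bracket b1 aligned. Its web is at x≈322, predicted 320. Its plate's edge is at y≈152, predicted 150, and it has steel claws. It's red, so it's the one meant. Descend, grip and lift.

Emit:
play_rows:
  motion:
    - [0, 0, 1.3, 0, 60]
    - [0, 0, 2.6, 0, 60]
    - [0, 0, 3.6, 0, 60]
    - [0, 0, 4.2, 0, 60]
    - [0, 0, 4.35, 0, 60]
  newtons: 80

```text
clock: 25.65
position: [0.478, -0.2848, 0.0067]
ee_rot: [-0.001, 0.975, 0.221, -0.001]
contact_force: [0.2, -0.7, 0.9]
width: 0.0601
gripper_force: 0.0
```

Emit:
play_rows:
  motion:
    - [0, 0, 0, 0, 60]
    - [0, 0, 0, 0, 8]
    - [0, 0, 0, 0, 8]
    - [0, 0, 0, 0, 8]
    - [0, 0, 0, 0, 8]

```text
clock: 26.28
position: [0.4798, -0.2864, 0.0095]
ee_rot: [0.001, 0.975, 0.222, 0.001]
contact_force: [-0.2, -1.0, 6.2]
width: 0.0124
gripper_force: 79.0
```

Emit:
play_rows:
  motion:
    - [0, 0, 0, 0, 8]
    - [0, 0, -0.5, 0, 8]
    - [0, 0, -1, 0, 8]
    - [0, 0, -1, 0, 8]
    - [0, 0, -1, 0, 8]

```text
clock: 26.9
position: [0.4782, -0.285, 0.0474]
ee_rot: [-0.001, 0.975, 0.222, -0.001]
contact_force: [-0.4, 0.4, -3.4]
width: 0.0121
gripper_force: 78.4
```

```bash
python3 - <<'E'
from h import *
go(.6,.05,.19,1.0)
w=cap('wrist','7')
E
```

```text
t 26.9 pos [ 0.4782 -0.285   0.0474] yaw 25.64 q [-38.   23.7 103.3   0.   53.1  26.4] F [-0.4  0.4 -3.4] w 0.0121
  SHIFT [ 6.367 -6.237 -3.559] TURN 2.46
```

View pics/wrist_7.png

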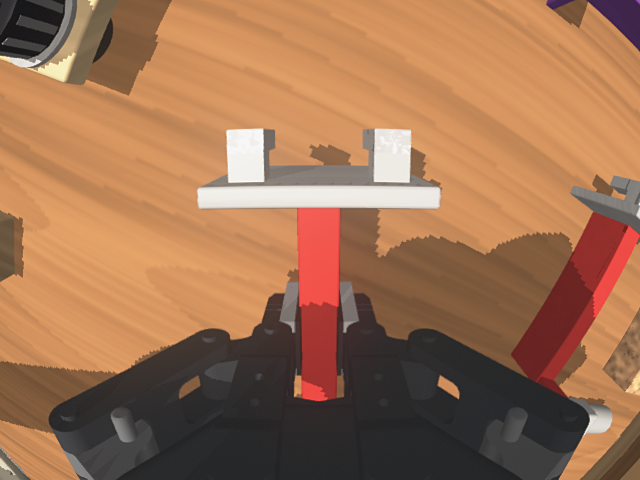

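The grip is good. The plate spans x 198–441, centred on 319.5 and square to the fingers, and its top back edge is at y≈188. I'll take the bracket's offset in the tool frame from that.

```bash
cat >> h.py <<'E'
def intool(d,u,v,dz):
    s=manip.get_state(); q=s['ee_rot']; R=Rn.from_quat([q[1],q[2],q[3],q[0]]).as_matrix()
    p=wplane(d,u,v,s['position'][2]+dz); return R.T@(p-s['position'])
E
python3 - <<'E'
from h import *
w=load('wrist','7')
for u in (198,319.5,441): 
    for v in (188,208): print(u,v,intool(w,u,v,.0515)*1000)
s=np.array([.7226,.173]); 
E
```

```text
198 188 [ 56.31586083 -30.83060737 -51.48672693]
198 208 [ 51.06682639 -31.19357319 -51.48083954]
319.5 188 [ 55.91778643   0.32828743 -51.55506359]
319.5 208 [ 50.84951621   0.33642289 -51.55016986]
441 188 [ 56.41183079  31.50291635 -51.62429951]
441 208 [ 51.16362195  31.88288782 -51.6200515 ]
```

Emit:
play_rows:
  motion:
    - [0, 0, -0.8, 0, 8]
    - [0, 0, -1.6, 0, 8]
    - [0, 0, -2.2, 0, 8]
    - [0, 0, -2.6, 0, 8]
    - [0, 0, -2.6, 0, 8]

```text
clock: 27.58
position: [0.4792, -0.2858, 0.1526]
ee_rot: [0.0, 0.975, 0.222, 0.0]
contact_force: [-0.3, -0.3, -3.7]
width: 0.0126
gripper_force: 78.5
```

Emit:
play_rows:
  motion:
    - [0, 0, 0, 0.6, 8]
    - [0, 0, 0, 1.2, 8]
    - [0, 0, 0, 1.8, 8]
    - [0, 0, 0, 2.45, 8]
    - [0, 0, 0, 2.45, 8]

```text
clock: 28.2
position: [0.4781, -0.285, 0.1507]
ee_rot: [-0.001, 1.0, 0.011, -0.001]
contact_force: [0.3, -0.2, -2.1]
width: 0.0125
gripper_force: 78.5
```

```bash
python3 - <<'E'
from h import *
go(.636,.1715,.151,1.0)
E
```

```text
t 28.2 pos [ 0.4781 -0.285   0.1507] yaw 1.21 q [-38.   17.6  95.7   0.   66.9  50.8] F [ 0.3 -0.2 -2.1] w 0.0125
  SHIFT [ 4.1890e+00 -1.1326e+01  5.0000e-03] TURN 0.02
```

Emit:
play_rows:
  motion:
    - [0.3, -1, 0, 0, 8]
    - [0.7, -2.1, 0, 0, 8]
    - [1.1, -3.2, 0, 0, 8]
    - [1.5, -4.3, 0, 0, 8]
    - [1.9, -5.4, 0, 0, 8]

```text
clock: 28.82
position: [0.5504, -0.0665, 0.1514]
ee_rot: [-0.0, 1.0, 0.011, -0.001]
contact_force: [0.7, 0.6, -3.0]
width: 0.0129
gripper_force: 78.7
```

Emit:
play_rows:
  motion:
    - [0.5, -1.2, 0, 0, 8]
    - [1, -2.4, 0, 0, 8]
    - [1.5, -3.6, 0, 0, 8]
    - [2, -4.8, 0, 0, 8]
    - [2.3, -5.9, 0, 0, 8]

```text
clock: 29.45
position: [0.6382, 0.1715, 0.151]
ee_rot: [0.0, 1.0, 0.011, -0.001]
contact_force: [0.8, -0.1, -4.1]
width: 0.0128
gripper_force: 78.7
```

Emit:
play_rows:
  motion:
    - [0, 0, 0, 0, 8]
    - [0, 0, 0, 0, 8]
    - [0, 0, 0, 0, 8]

```text
clock: 29.82
position: [0.6374, 0.1684, 0.1519]
ee_rot: [0.0, 1.0, 0.01, -0.001]
contact_force: [-0.6, 0.2, -2.7]
width: 0.0127
gripper_force: 78.8
```

```bash
python3 - <<'E'
from h import *
import br
go(.636,.1715,.151,1.0)
w=cap('wrist','8')
for n in ('top','side'): br.catches(cap(n,'f'))
E
```

```text
t 29.825 pos [0.6374 0.1684 0.1519] yaw 1.1 q [ 8.8 25.8 82.2 -0.  72.1 97.7] F [-0.6  0.2 -2.7] w 0.0127
  SHIFT [-0.032 -0.079  0.023] TURN 0.01
catch [308.5 175.5] 12 [ 0.7262 -0.0358  0.1931] onplane [ 0.7276 -0.0358  0.188 ]
catch [270.7 176.5] 11 [0.7247 0.0685 0.1927] onplane [0.726  0.0689 0.188 ]
catch [274. 217.] 5 [ 0.723  -0.0358  0.1909] onplane [ 0.724 -0.04   0.188]
catch [267.7 239.6] 12 [0.7197 0.0712 0.1904] onplane [0.7205 0.068  0.188 ]
catch [260.1 263.5] 13 [0.7191 0.1716 0.1887] onplane [0.7194 0.1708 0.188 ]
catch [278.5 266.8] 10 [0.6737 0.1651 0.1771] onplane [0.6707 0.1783 0.188 ]
catch [303.4 268.4] 12 [0.6099 0.1628 0.1759] onplane [0.6075 0.1774 0.188 ]
catch [287. 275.] 5 [0.6504 0.1767 0.1617] onplane [0.644  0.2074 0.188 ]
```

View pics/wrist_8.png

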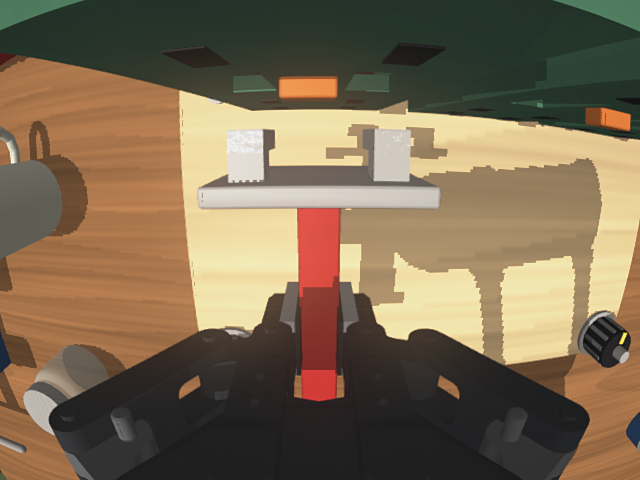

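The view shows the orange catch of the left upright at x≈308.5, y≈88, with its two slots at (254,85) and (370,84). The bracket's middle is at x≈319.5. I'll compute the sideways correction.

```bash
python3 - <<'E'
from h import *
w=load('wrist','8'); s=manip.get_state()
for u,v,h in [(279,88,.188),(338,88,.188),(308.5,88,.188),(254,85,.19),(370,84,.19)]: print(intool(w,u,v,h-s['position'][2])*1000, wplane(w,u,v,h))
E
```

```text
[ 82.1971404  -11.02161038 -35.57325596] [0.71971301 0.18107339 0.188     ]
[ 82.10556151   5.5865027  -35.57248116] [0.71993161 0.16446646 0.188     ]
[ 82.06363479  -2.70058299 -35.57286425] [0.71973493 0.17275132 0.188     ]
[ 83.06938755 -17.83264145 -37.57360729] [0.72045799 0.18789961 0.19      ]
[ 83.25576773  14.37769631 -37.57211926] [0.72124588 0.15569837 0.19      ]
```

Emit:
play_rows:
  motion:
    - [0, -0.08, 0, 0, 8]
    - [0.1, -0.08, 0, 0, 8]
    - [0.3, -0.08, 0, 0, 8]
    - [0.45, -0.08, 0, 0, 8]
    - [0.55, -0.08, 0, 0, 8]

```text
clock: 30.6
position: [0.6602, 0.1733, 0.1521]
ee_rot: [-0.0, 1.0, 0.01, -0.0]
contact_force: [-3.3, 0.1, -2.4]
width: 0.0129
gripper_force: 78.8
```

Emit:
play_rows:
  motion:
    - [0.05, 0, 0, 0, 8]
    - [0.1, 0, 0, 0, 8]
    - [0.14, 0, 0, 0, 8]
    - [0.18, 0, 0, 0, 8]
    - [0.2, 0, 0, 0, 8]

```text
clock: 31.22
position: [0.666, 0.1735, 0.1521]
ee_rot: [0.0, 1.0, 0.01, -0.002]
contact_force: [-8.4, -1.4, -0.9]
width: 0.0122
gripper_force: 79.2
```

Emit:
play_rows:
  motion:
    - [0.02, 0, 0, 0, 8]
    - [0.04, 0, 0, 0, 8]
    - [0.06, 0, 0, 0, 8]
    - [0.08, 0, 0, 0, 8]
    - [0.08, 0, 0, 0, 8]

```text
clock: 31.85
position: [0.666, 0.1736, 0.1521]
ee_rot: [0.0, 1.0, 0.01, -0.005]
contact_force: [-14.3, -0.7, 1.8]
width: 0.0127
gripper_force: 79.7
```

The claws are in. The face stopped the bracket 12 mm beyond the point where the claws would first touch. Now I press down.

Emit:
play_rows:
  motion:
    - [-0.04, 0, 0, 0, 8]
    - [-0.04, 0, 0.12, 0, 8]
    - [-0.04, 0, 0.24, 0, 8]
    - [-0.04, 0, 0.36, 0, 8]
    - [-0.04, 0, 0.45, 0, 8]

```text
clock: 32.48
position: [0.666, 0.1739, 0.1349]
ee_rot: [-0.0, 1.0, 0.01, -0.003]
contact_force: [-11.7, 0.9, 4.9]
width: 0.0124
gripper_force: 80.0
```

Emit:
play_rows:
  motion:
    - [0, 0, 0.04, 0, 8]
    - [0, 0, 0.08, 0, 8]
    - [0, 0, 0.12, 0, 8]
    - [0, 0, 0.16, 0, 8]
    - [0, 0, 0.18, 0, 8]

```text
clock: 33.1
position: [0.666, 0.1738, 0.1294]
ee_rot: [-0.0, 1.0, 0.01, -0.003]
contact_force: [-14.8, -0.7, 12.8]
width: 0.0123
gripper_force: 80.9
```

```bash
python3 - <<'E'
from h import *
go(.6655,.1733,.130)
w=cap('wrist','9')
E
```

```text
t 33.1 pos [0.666  0.1738 0.1294] yaw 1.14 q [ 8.8 29.2 79.5  0.1 71.6 97.6] F [-14.8  -0.7  12.8] w 0.0123
  SHIFT [-0.013  0.012 -0.014] TURN 0
```

View pics/wrist_9.png

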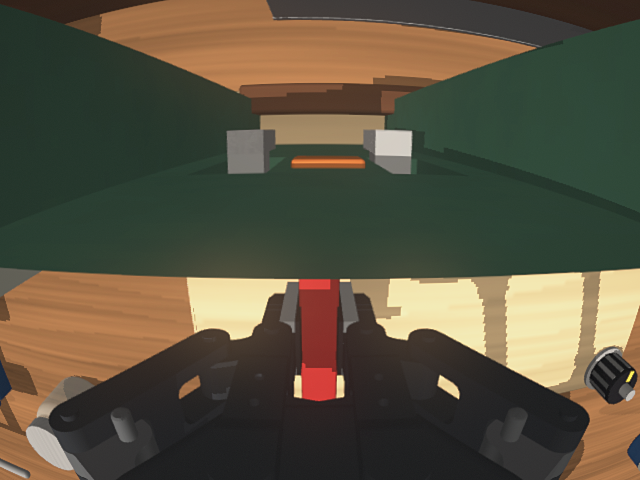

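The camera looks over the sheet. Both claws are behind it at (247,150) and (392,150), and the catch body is at (328,161). TCP z puts the bracket about on its seat. I press a little more, release the x pull, then check the catch from the side camera.

Emit:
play_rows:
  motion:
    - [0, 0, 0.03, 0, 8]
    - [-0.03, 0, 0.06, 0, 8]
    - [-0.05, 0, 0.08, 0, 8]
    - [-0.05, 0, 0.08, 0, 8]

```text
clock: 33.65
position: [0.6659, 0.1738, 0.1289]
ee_rot: [-0.0, 1.0, 0.01, 0.0]
contact_force: [-13.8, -0.4, 18.1]
width: 0.0127
gripper_force: 82.0
```

Emit:
play_rows:
  motion:
    - [0, 0, -0.1, 0, 8]
    - [0, 0, -0.18, 0, 8]
    - [0, 0, -0.2, 0, 8]
    - [0, 0, -0.2, 0, 8]

```text
clock: 34.15
position: [0.666, 0.1736, 0.1308]
ee_rot: [-0.0, 1.0, 0.01, -0.002]
contact_force: [-5.2, -0.2, -4.8]
width: 0.0124
gripper_force: 78.6
```

```bash
python3 - <<'E'
from h import *
d=cap('side','g'); im=d['img']
cv2.imwrite('pics/c6.png',cv2.resize(im[215:325,235:345,::-1],None,fx=5.4,fy=5.4,interpolation=cv2.INTER_CUBIC))
# catch band expected pixels: out = 6 mm proud
for h in (.183,.193): print(proj(d,[.7225-.006,.1735,h]),proj(d,[.7225,.1735,h]))
print(proj(d,[.7225-.003,.1735,.18]))
E
```

```text
[261.1090777  265.83367087] [258.78242465 265.6621852 ]
[260.83868286 262.75390555] [258.50248838 262.58287862]
[260.02763884 266.66682006]
```

View pics/c6.png

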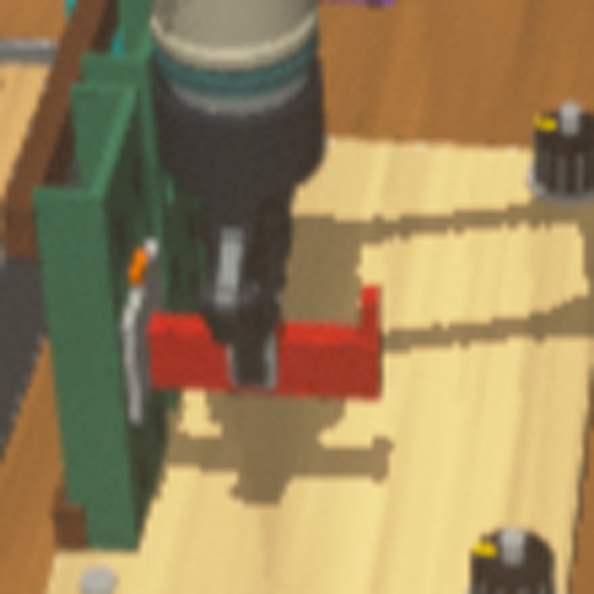

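Emit:
play_rows:
  motion:
    - [0, 0, -0.05, 0, 8]
    - [0, 0, -0.1, 0, 8]
    - [0, 0, -0.12, 0, 8]
    - [0, 0, -0.12, 0, 8]

```text
clock: 34.7
position: [0.6653, 0.1734, 0.1339]
ee_rot: [0.0, 1.0, 0.01, -0.003]
contact_force: [-3.9, 1.2, -18.2]
width: 0.0126
gripper_force: 77.9
```

It's locked: an 18 N pull lifted it only the 3 mm of play. I press it back down, release and rise.

Emit:
play_rows:
  motion:
    - [0, 0, 0.1, 0, 8]
    - [0, 0, 0.2, 0, 8]
    - [0, 0, 0.27, 0, 8]
    - [0, 0, 0.27, 0, 8]
    - [0, 0, 0.27, 0, 8]

```text
clock: 35.33
position: [0.6661, 0.1737, 0.1298]
ee_rot: [-0.0, 1.0, 0.01, 0.0]
contact_force: [-12.1, 0.0, 2.9]
width: 0.0125
gripper_force: 80.9
```

Emit:
play_rows:
  motion:
    - [0, 0, -0.05, 0, 8]
    - [0, 0, -0.05, 0, 45]
    - [0, 0, -0.05, 0, 45]
    - [0, 0, -0.05, 0, 45]
    - [0, 0, -0.05, 0, 45]

```text
clock: 35.95
position: [0.6684, 0.1734, 0.1287]
ee_rot: [-0.0, 1.0, 0.01, 0.001]
contact_force: [-0.6, 0.2, 0.3]
width: 0.045
gripper_force: 0.0
```

Emit:
play_rows:
  motion:
    - [0, 0, -0.5, 0, 45]
    - [0, 0, -1.2, 0, 45]
    - [0, 0, -2, 0, 45]
    - [0, 0, -2.6, 0, 45]
    - [0, 0, -2.6, 0, 45]

```text
clock: 36.58
position: [0.6689, 0.1736, 0.2343]
ee_rot: [-0.0, 1.0, 0.01, 0.003]
contact_force: [-0.1, 0.1, -0.3]
width: 0.0449
gripper_force: 0.0
```

Emit:
play_rows:
  motion:
    - [-0.8, 0, 0, 0, 60]
    - [-2, 0, 0, 0, 60]
    - [-3, 0, 0, 0, 60]
    - [-3.2, 0, 0, 0, 60]

```text
clock: 37.08
position: [0.5362, 0.1708, 0.2308]
ee_rot: [0.0, 1.0, 0.01, -0.002]
contact_force: [0.1, 0.2, -0.4]
width: 0.0601
gripper_force: 0.0
```

```bash
python3 tilt.py h 2>/dev/null | grep rel; python3 - <<'E'
from h import *
import br
for n in('top','side'):
    d=load(n,'h'); print(n); br.measure(d); br.catches(d)
d=load('side','h')
cv2.imwrite('pics/c7.png',cv2.resize(d['img'][215:325,235:345,::-1],None,fx=5.4,fy=5.4,interpolation=cv2.INTER_CUBIC))
go(.533,-.434,.182,.6)
E
```

```text
rel slopes [-0.00108739  0.00018939  0.04305118]
  rel slopes [-1.61938570e-04 -7.64006163e-05  4.30552595e-02]
top
[443.  251.8] n 153 c [ 0.5343 -0.434 ] yaw 0.8 t [-0.0472  0.0494] allt [-0.0588  0.05  ] width [-0.0063  0.0064] z 0.0355 fwd end [ 0.5844 -0.4334] rear [ 0.4756 -0.4348]
catch [308.5 175.5] 12 [ 0.7263 -0.0358  0.1925] onplane [ 0.7276 -0.0358  0.188 ]
catch [232.7 177.5] 11 [0.7229 0.1735 0.192 ] onplane [0.724  0.1742 0.188 ]
catch [270.7 176.5] 11 [0.7247 0.0685 0.1927] onplane [0.726  0.0689 0.188 ]
side
[358.7 197.6] n 70 c [ 0.5083 -0.4335] yaw -0.9 t [-0.0352  0.0352] allt [-0.0362  0.0346] width [-0.0094  0.0055] z 0.0333 fwd end [ 0.543 -0.434] rear [ 0.4721 -0.4329]
catch [274.4 216.8] 9 [ 0.7224 -0.0388  0.1897] onplane [ 0.7229 -0.0412  0.188 ]
catch [267.7 239.6] 12 [0.72   0.0701 0.1896] onplane [0.7205 0.068  0.188 ]
catch [260.1 263.5] 13 [0.7189 0.1724 0.1894] onplane [0.7194 0.1708 0.188 ]
catch [304.3 275.1] 18 [0.6056 0.1779 0.1667] onplane [0.6014 0.2029 0.188 ]
catch [281.  276.2] 25 [0.6674 0.1712 0.1514] onplane [0.6579 0.2138 0.188 ]
t 37.875 pos [0.5394 0.1709 0.2319] yaw 1.14 q [10.5 15.  87.3  0.  77.7 99.4] F [ 0.1 -1.  -1.3] w 0.0602
  SHIFT [-0.462 15.117  1.246] TURN 0.05
```

View pics/c7.png

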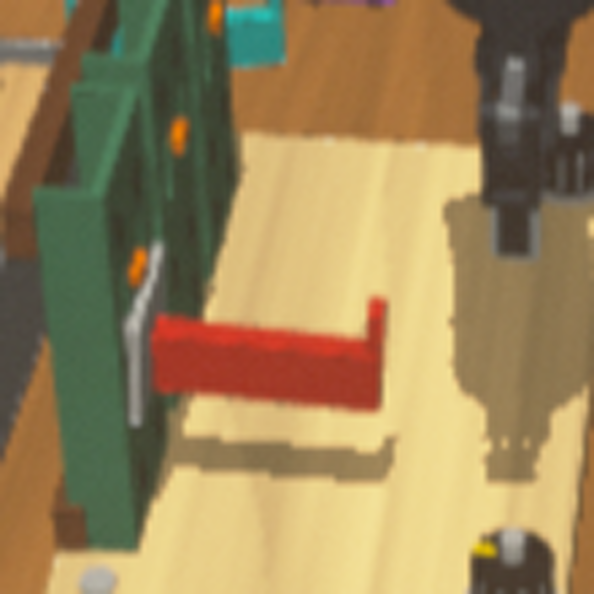

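The left catch is out above the plate (full-size orange patch at crop (138,265)), b1 is seated, and the rack is still level (≤1.1 mrad). That was my 14th picture, so b2 goes by image code and numbers. It hasn't moved; I go over it now.

Emit:
play_rows:
  motion:
    - [0, 1.1, 0, 0, 55]
    - [0, 2.2, 0, 0, 55]
    - [-0.1, 3.3, 0, 0, 55]
    - [-0.1, 4.4, 0, 0, 55]
    - [-0.1, 5.4, 0, 0, 55]

```text
clock: 38.5
position: [0.5396, -0.0466, 0.2321]
ee_rot: [0.0, 1.0, 0.01, 0.0]
contact_force: [0.3, -0.2, -0.4]
width: 0.0549
gripper_force: 0.0
```

Emit:
play_rows:
  motion:
    - [0, 1.1, 0, 0, 55]
    - [0, 2.2, 0, 0, 55]
    - [-0.1, 3.3, 0, 0, 55]
    - [-0.1, 4.4, 0, 0, 55]
    - [-0.2, 5.4, 0, 0, 55]

```text
clock: 39.12
position: [0.536, -0.2629, 0.232]
ee_rot: [0.0, 1.0, 0.01, 0.0]
contact_force: [0.5, 0.4, 0.3]
width: 0.0549
gripper_force: 0.0
```

Emit:
play_rows:
  motion:
    - [0, 1.1, 0.3, 0, 55]
    - [0, 2.2, 0.6, 0, 55]
    - [-0.1, 3.3, 0.9, 0, 55]
    - [-0.15, 4.3, 1.25, 0, 55]
    - [-0.15, 4.3, 1.25, 0, 55]

```text
clock: 39.75
position: [0.5323, -0.4359, 0.1797]
ee_rot: [-0.001, 1.0, 0.008, -0.001]
contact_force: [0.4, 1.4, 0.3]
width: 0.055
gripper_force: 0.0
```

```bash
cat > wb.py <<'E'
from h import *
def wcloud(d):
    v,u=np.mgrid[:480,:640]; x,y=(u-d['cx'])/d['fx'],(v-d['cy'])/d['fy']; r=np.hypot(x,y)+1e-12
    z=d['range_z']; k=z*np.tan(np.minimum(r,1.5))/r
    return (np.stack([x*k,y*k,z],-1)-d['t'])@d['R']
if __name__=='__main__':
    s=manip.get_state(); d=cap('wrist','b2'); W=wcloud(d); im=d['img'].astype(int); q=s['ee_rot']; R=Rn.from_quat([q[1],q[2],q[3],q[0]]).as_matrix()
    red=(im[...,0]>90)&(im[...,1]<.45*im[...,0])&(im[...,2]<.45*im[...,0])&(abs(W[...,2]-.036)<.004)&(np.hypot(W[...,0]-.53,W[...,1]+.434)<.13)
    P=W[red]; ce=P[:,:2].mean(0); v=np.linalg.svd(P[:,:2]-ce)[2][0]; v*=np.sign(v[0]); t=(P[:,:2]-ce)@v
    print('web n',len(P),ce,'yaw',np.degrees(np.arctan2(v[1],v[0])),'t',np.percentile(t,[1,99]),'z',np.median(P[:,2]),'front',ce+v*np.percentile(t,99))
    g=(im.max(-1)-im.min(-1)<25)&(im.max(-1)>100)&(abs(W[...,2]-.06)<.004)&(np.hypot(W[...,0]-.59,W[...,1]+.434)<.06)
    Q=W[g]; print('plate n',len(Q),Q.mean(0) if len(Q) else '',np.percentile(Q,[3,97],axis=0) if len(Q) else '')
    go(.533,-.434,.008,.7)
E
python3 wb.py
```

```text
web n 2083 [ 0.53160065 -0.43627372] yaw 1.0320883721359375 t [-0.05094969  0.04800459] z 0.03593257139414731 front [ 0.57959745 -0.43540904]
plate n 743 [ 0.58628017 -0.43533286  0.05977756] [[ 0.58336193 -0.46463706  0.05791595]
 [ 0.58919306 -0.40637472  0.06122786]]
t 39.8 pos [ 0.5328 -0.4341  0.1807] yaw 1.03 q [-45.   27.1  75.6   0.   77.3  44. ] F [ 0.1 -0.6 -0.5] w 0.0551
  SHIFT [1.100e-02 4.000e-03 4.316e+00] TURN 0.03
```

Emit:
play_rows:
  motion:
    - [0, 0.03, 1.3, 0, 55]
    - [0, 0.03, 2.6, 0, 55]
    - [0, 0.03, 3.6, 0, 55]
    - [0, 0.03, 4.2, 0, 55]
    - [0, 0.03, 4.3, 0, 55]

```text
clock: 40.42
position: [0.533, -0.4323, 0.0086]
ee_rot: [-0.001, 1.0, 0.011, -0.001]
contact_force: [0.8, 0.6, 0.6]
width: 0.0554
gripper_force: 0.0
```

Emit:
play_rows:
  motion:
    - [0, 0, 0, 0, 55]
    - [0, 0, 0, 0, 8]
    - [0, 0, 0, 0, 8]
    - [0, 0, 0, 0, 8]
    - [0, 0, 0, 0, 8]

```text
clock: 41.05
position: [0.5342, -0.4354, 0.0114]
ee_rot: [0.001, 1.0, 0.01, 0.001]
contact_force: [-0.8, 0.1, 7.0]
width: 0.0124
gripper_force: 80.0
```

Emit:
play_rows:
  motion:
    - [0, 0, 0, 0, 8]
    - [0, 0, -1, 0, 8]
    - [0, 0, -2, 0, 8]
    - [0, 0, -3, 0, 8]
    - [0, 0, -3.55, 0, 8]

```text
clock: 41.68
position: [0.5336, -0.4347, 0.1536]
ee_rot: [0.0, 1.0, 0.01, 0.001]
contact_force: [0.6, -0.6, -3.4]
width: 0.0122
gripper_force: 78.9
```

Emit:
play_rows:
  motion:
    - [0, 0, 0, 0, 8]
    - [0, 0, 0, 0, 8]
    - [0, 0, 0, 0, 8]

```text
clock: 42.05
position: [0.5326, -0.4337, 0.1496]
ee_rot: [-0.001, 1.0, 0.01, -0.001]
contact_force: [-0.1, 0.4, -2.9]
width: 0.0125
gripper_force: 78.8
```

```bash
cat > held.py <<'E'
from wb import *
s=manip.get_state(); d=cap('wrist','held'); W=wcloud(d); im=d['img'].astype(int); q=s['ee_rot']; R=Rn.from_quat([q[1],q[2],q[3],q[0]]).as_matrix()
T=(W-s['position'])@R
g=(T[...,0]>.03)&(T[...,0]<.08)&(abs(T[...,1])<.045)&(T[...,2]>-.07)&(T[...,2]<-.035)&(im.max(-1)-im.min(-1)<60)
P=T[g]; print('n',len(P)); top=P[P[:,2]<np.percentile(P[:,2],10)+.004]
print('plate top z',np.median(top[:,2]),'x',np.percentile(top[:,0],[5,50,95]),'y',np.percentile(top[:,1],[2,98]),'mid',np.percentile(top[:,1],[2,98]).mean())
o=(im[...,0]>140)&(im[...,1]>50)&(im[...,1]<150)&(im[...,2]<70)&(im[...,0]>1.4*im[...,1])&(W[...,2]>.175)&(W[...,2]<.2)&(W[...,0]>.69)
n,l,st,c=cv2.connectedComponentsWithStats(o.astype(np.uint8))
for i in range(1,n):
    if st[i,4]>30: print('orange',c[i].round(1),st[i],'tool mm',(T[l==i].mean(0)*1000).round(1),'y',(1000*np.percentile(T[l==i][:,1],[3,97])).round(1),'world',W[l==i].mean(0).round(4))
E
python3 held.py; python3 -c "
from h import *
go(.6375,-.0385,.152,1.05)"
```

```text
n 10346
plate top z -0.04820739619282509 x [0.04935381 0.05226257 0.05488312] y [-0.03004732  0.030315  ] mid 0.00013383714012562067
t 42.1 pos [ 0.5328 -0.4339  0.1499] yaw 1.14 q [-45.   28.2  78.2   0.   73.8  43.9] F [-0.1 -0.1 -3.6] w 0.0127
  SHIFT [ 2.814 -9.83  -0.034] TURN 0.01
```

Emit:
play_rows:
  motion:
    - [0.2, -1, -0.08, 0, 8]
    - [0.5, -2, -0.08, 0, 8]
    - [0.8, -3, -0.08, 0, 8]
    - [1.1, -4, -0.08, 0, 8]
    - [1.3, -5, -0.08, 0, 8]

```text
clock: 42.72
position: [0.5816, -0.2321, 0.1541]
ee_rot: [-0.0, 1.0, 0.01, -0.0]
contact_force: [-0.5, 0.2, -3.3]
width: 0.0126
gripper_force: 78.9
```

Emit:
play_rows:
  motion:
    - [0.3, -1, 0, 0, 8]
    - [0.6, -2, 0, 0, 8]
    - [0.9, -3, 0, 0, 8]
    - [1.2, -4, 0, 0, 8]
    - [1.3, -4.83, 0, 0, 8]

```text
clock: 43.35
position: [0.6299, -0.0375, 0.1542]
ee_rot: [-0.0, 1.0, 0.01, -0.0]
contact_force: [1.1, 0.7, -2.8]
width: 0.0127
gripper_force: 78.9
```

Emit:
play_rows:
  motion:
    - [0, 0, 0, 0, 8]
    - [0, 0, 0, 0, 8]
    - [0, 0, 0, 0, 8]
    - [0, 0, 0, 0, 8]

```text
clock: 43.85
position: [0.6295, -0.0403, 0.155]
ee_rot: [0.0, 1.0, 0.009, -0.0]
contact_force: [1.3, 0.2, -2.4]
width: 0.0128
gripper_force: 79.0
```

```bash
python3 held.py; python3 -c "
from h import *
go(.6375,-.0385,.152,1.05)"
```

```text
n 10337
plate top z -0.04826360553144203 x [0.04936798 0.05225353 0.05486041] y [-0.03002409  0.03027604] mid 0.0001259758883766504
orange [317.   49.1] [285  38  57  21 349] tool mm [ 93.6  -0.4 -37.8] y [-9.3  6.3] world [ 0.7231 -0.0382  0.1928]
orange [19.5 88.2] [  6  77  28  23 454] tool mm [  93.9 -105.6  -37.9] y [-112.9  -98.5] world [0.7214 0.067  0.1929]
t 43.9 pos [ 0.6295 -0.0402  0.1551] yaw 1.07 q [-10.   23.3  85.9   0.   70.8  79. ] F [ 0.2 -0.1 -4. ] w 0.0124
  SHIFT [ 0.2   -0.039  0.076] TURN 0.0
```

Emit:
play_rows:
  motion:
    - [0.1, -0.05, 0.05, 0, 8]
    - [0.3, -0.05, 0.05, 0, 8]
    - [0.45, -0.05, 0.05, 0, 8]
    - [0.5, -0.05, 0.05, 0, 8]
    - [0.5, -0.05, 0.05, 0, 8]

```text
clock: 44.52
position: [0.6497, -0.0369, 0.1529]
ee_rot: [-0.0, 1.0, 0.01, -0.0]
contact_force: [0.4, -0.4, -2.8]
width: 0.0126
gripper_force: 79.0
```

```bash
python3 held.py; python3 -c "
from h import *
go(.6707,-.037,.153,1.05)"
```

```text
n 13572
plate top z -0.06458192260825382 x [0.07624243 0.07668187 0.07683045] y [-0.03830651  0.04159894] mid 0.0016462152877106152
orange [326.5 119.7] [296 107  58  22 224] tool mm [ 73.2   2.2 -39.9] y [-6.1  9.5] world [ 0.7229 -0.0376  0.1928]
orange [ 22.5 142.8] [  8 132  30  22 464] tool mm [  73.8 -102.7  -40.1] y [-110.3  -95.3] world [0.7214 0.0673 0.193 ]
t 44.575 pos [ 0.6494 -0.0369  0.153 ] yaw 1.15 q [-9.4 25.  83.3  0.  71.7 79.5] F [-0.1  0.1 -2.6] w 0.0124
  SHIFT [ 0.531  0.014 -0.001] TURN 0.01
```

Emit:
play_rows:
  motion:
    - [0, 0.03, 0, 0, 8]
    - [0.15, 0.03, 0, 0, 8]
    - [0.3, 0.03, 0, 0, 8]
    - [0.4, 0.03, 0, 0, 8]
    - [0.47, 0.03, 0, 0, 8]

```text
clock: 45.2
position: [0.6676, -0.0378, 0.153]
ee_rot: [0.0, 1.0, 0.01, -0.001]
contact_force: [-3.0, -0.5, -1.1]
width: 0.0125
gripper_force: 79.1
```

Emit:
play_rows:
  motion:
    - [0.05, 0, 0, 0, 8]
    - [0.1, 0, 0, 0, 8]
    - [0.13, 0, 0, 0, 8]
    - [0.16, 0, 0, 0, 8]
    - [0.16, 0, 0, 0, 8]

```text
clock: 45.82
position: [0.6715, -0.0376, 0.153]
ee_rot: [-0.0, 1.0, 0.01, -0.003]
contact_force: [-10.2, -0.9, 0.8]
width: 0.0129
gripper_force: 79.8
```

The face is reached with the claws in (TCP x 0.6715 against 0.6707 expected). Press down.

Emit:
play_rows:
  motion:
    - [0, 0, 0.1, 0, 8]
    - [0, 0, 0.22, 0, 8]
    - [0, 0, 0.34, 0, 8]
    - [0, 0, 0.42, 0, 8]
    - [0, 0, 0.45, 0, 8]

```text
clock: 46.45
position: [0.6715, -0.0374, 0.1354]
ee_rot: [-0.0, 1.0, 0.01, -0.003]
contact_force: [-10.3, 0.6, 3.1]
width: 0.0125
gripper_force: 80.0
```

Emit:
play_rows:
  motion:
    - [0, 0, 0.04, 0, 8]
    - [0, 0, 0.08, 0, 8]
    - [0, 0, 0.12, 0, 8]
    - [0, 0, 0.15, 0, 8]
    - [0, 0, 0.17, 0, 8]

```text
clock: 47.08
position: [0.6715, -0.0375, 0.1312]
ee_rot: [-0.0, 1.0, 0.01, -0.002]
contact_force: [-15.1, -0.3, 16.0]
width: 0.0126
gripper_force: 81.7
```

Emit:
play_rows:
  motion:
    - [0, 0, 0.03, 0, 8]
    - [0, 0, 0.06, 0, 8]
    - [-0.04, 0, 0.08, 0, 8]
    - [-0.04, 0, 0.08, 0, 8]

```text
clock: 47.58
position: [0.6714, -0.0375, 0.1307]
ee_rot: [0.0, 1.0, 0.01, 0.0]
contact_force: [-15.5, 0.3, 20.9]
width: 0.0131
gripper_force: 82.7
```

Emit:
play_rows:
  motion:
    - [0, 0, -0.1, 0, 8]
    - [0, 0, -0.2, 0, 8]
    - [0, 0, -0.3, 0, 8]
    - [0, 0, -0.32, 0, 8]

```text
clock: 48.08
position: [0.6711, -0.0373, 0.1354]
ee_rot: [-0.001, 1.0, 0.01, -0.003]
contact_force: [-4.7, 0.4, -12.0]
width: 0.0121
gripper_force: 78.2
```

It's locked: a 12 N pull is held by the catch. Reseat, release and withdraw.

Emit:
play_rows:
  motion:
    - [0, 0, 0.1, 0, 8]
    - [0, 0, 0.2, 0, 8]
    - [0, 0, 0.25, 0, 8]
    - [0, 0, 0.25, 0, 8]
    - [0, 0, 0.25, 0, 8]

```text
clock: 48.7
position: [0.6715, -0.0375, 0.1312]
ee_rot: [0.0, 1.0, 0.01, -0.001]
contact_force: [-12.9, 0.7, 9.2]
width: 0.0126
gripper_force: 81.5
```

Emit:
play_rows:
  motion:
    - [0, 0, -0.04, 0, 8]
    - [0, 0, -0.04, 0, 45]
    - [0, 0, -0.04, 0, 45]
    - [0, 0, -0.04, 0, 45]
    - [0, 0, -0.04, 0, 45]

```text
clock: 49.32
position: [0.674, -0.0377, 0.1298]
ee_rot: [0.0, 1.0, 0.01, 0.001]
contact_force: [-0.1, 0.8, 0.3]
width: 0.0452
gripper_force: 0.0
```

Emit:
play_rows:
  motion:
    - [0, 0, -0.5, 0, 45]
    - [0, 0, -1.2, 0, 45]
    - [0, 0, -2, 0, 45]
    - [0, 0, -2.6, 0, 45]
    - [0, 0, -2.6, 0, 45]

```text
clock: 49.95
position: [0.6746, -0.0379, 0.2358]
ee_rot: [0.0, 1.0, 0.01, 0.003]
contact_force: [0.8, -0.3, -0.1]
width: 0.0446
gripper_force: 0.0
```

Emit:
play_rows:
  motion:
    - [-1, 0, 0, 0, 60]
    - [-2.3, 0, 0, 0, 60]
    - [-3.6, 0, 0, 0, 60]
    - [-4.5, 0, 0, 0, 60]
    - [-4.5, 0, 0, 0, 60]

```text
clock: 50.58
position: [0.4899, -0.0408, 0.2324]
ee_rot: [-0.0, 1.0, 0.01, -0.001]
contact_force: [0.6, -0.2, -0.3]
width: 0.0603
gripper_force: 0.0
```

```bash
python3 tilt.py i 2>/dev/null | grep rel; python3 - <<'E'
from h import *
import br
for n in('top','side'):
    d=load(n,'i'); print(n); br.catches(d); W=cloud(d); im=d['img'].astype(int)
    red=(im[...,0]>90)&(im[...,1]<.45*im[...,0])&(im[...,2]<.45*im[...,0])&(W[...,2]>.1)&(W[...,0]>.58)&(W[...,0]<.74)
    for y in(.173,.068,-.037):
        P=W[red&(abs(W[...,1]-y)<.03)]
        if len(P)>20:
            w=P[P[:,2]<.163]; print(' web',y,len(P),'z',np.percentile(w[:,2],[50,90]),'y',np.median(w[:,1]),'x',np.percentile(P[:,0],[2,98]))
    b=W[(abs(W[...,1]+.35)<.2)&(im[...,0]>90)&(im[...,1]<.45*im[...,0])&(im[...,2]<.45*im[...,0])&(W[...,2]<.1)&(W[...,2]>.01)&(W[...,0]>.3)&(W[...,0]<.8)]; print(' red left on bench px',len(b))
E
```

```text
rel slopes [-3.29360513e-04 -5.95176756e-05  4.30536031e-02]
  rel slopes [-6.72179437e-04  8.40138714e-05  4.30501772e-02]
top
catch [308.5 175.5] 12 [ 0.7262 -0.0358  0.1932] onplane [ 0.7276 -0.0358  0.188 ]
catch [232.7 177.5] 11 [0.7226 0.1734 0.1928] onplane [0.724  0.1742 0.188 ]
catch [270.7 176.5] 11 [0.7246 0.0685 0.1931] onplane [0.726  0.0689 0.188 ]
 web 0.173 195 z [0.15179253 0.15488814] y 0.1727635912740994 x [0.60884248 0.71563429]
 web -0.037 136 z [0.15277831 0.15498157] y -0.03636275589505468 x [0.6294673  0.71844881]
 red left on bench px 0
side
catch [274.4 217.1] 10 [ 0.7225 -0.0384  0.1889] onplane [ 0.7228 -0.0396  0.188 ]
catch [313.9 224.1] 8 [ 0.6101 -0.0382  0.1738] onplane [ 0.6072 -0.018   0.188 ]
catch [289. 228.] 5 [ 0.6827 -0.0417  0.152 ] onplane [0.6728 0.0084 0.188 ]
catch [267.7 239.6] 12 [0.7199 0.0704 0.1898] onplane [0.7205 0.068  0.188 ]
catch [260.1 263.8] 14 [0.7189 0.1727 0.1888] onplane [0.7192 0.1717 0.188 ]
catch [304.2 275.3] 22 [0.606  0.178  0.1661] onplane [0.6017 0.2038 0.188 ]
catch [273. 275.] 5 [0.6883 0.1701 0.1526] onplane [0.6783 0.2114 0.188 ]
catch [279.4 276.5] 8 [0.6713 0.1727 0.1514] onplane [0.6616 0.2152 0.188 ]
catch [286.8 277.4] 18 [0.6519 0.1732 0.1508] onplane [0.6428 0.2165 0.188 ]
 web 0.173 523 z [0.141559   0.15213512] y 0.17980689269603262 x [0.60648228 0.71037087]
 web -0.037 451 z [0.14036266 0.15162772] y -0.031424070158505485 x [0.60917295 0.71567463]
 red left on bench px 0
```

```bash
python3 - <<'E'
from h import *
for t in('b','d','i'):
    d=load('top',t); W=cloud(d); im=d['img'].astype(int)
    m=((im[...,0]>70)&(im[...,1]<.45*im[...,0])&(im[...,2]<.45*im[...,0])).astype(np.uint8)
    n,l,s,c=cv2.connectedComponentsWithStats(m)
    print(t,[(c[i].round().tolist(),int(s[i,4]),W[l==i].mean(0).round(2).tolist()) for i in range(1,n) if s[i,4]>25])
E
```

```text
b [([89.0, 131.0], 7783, [0.88, 0.6, 0.15]), ([153.0, 138.0], 134, [0.87, 0.43, 0.1]), ([99.0, 166.0], 124, [0.79, 0.59, 0.1]), ([50.0, 176.0], 42, [0.76, 0.73, 0.1]), ([442.0, 252.0], 266, [0.53, -0.43, 0.03]), ([394.0, 270.0], 235, [0.48, -0.29, 0.03])]
d [([89.0, 131.0], 7786, [0.88, 0.6, 0.15]), ([153.0, 137.0], 137, [0.88, 0.43, 0.1]), ([99.0, 166.0], 127, [0.79, 0.59, 0.1]), ([50.0, 176.0], 43, [0.76, 0.73, 0.1]), ([442.0, 252.0], 264, [0.53, -0.43, 0.03]), ([395.0, 270.0], 245, [0.48, -0.29, 0.03])]
i [([89.0, 131.0], 7792, [0.88, 0.6, 0.15]), ([153.0, 138.0], 135, [0.88, 0.43, 0.1]), ([99.0, 166.0], 132, [0.79, 0.58, 0.1]), ([49.0, 176.0], 43, [0.76, 0.73, 0.1]), ([309.0, 197.0], 136, [0.68, -0.04, 0.15]), ([235.0, 202.0], 196, [0.66, 0.17, 0.15])]
```

Only the toolbox and the two hung brackets are red, so nothing is left on the bench. Handing in.

```bash
python3 -c "
from rig import manip
print(manip.sign_off())"
```

```text
the job is handed in; nothing more can be done
None
```

The job is handed in: the rack stands level (last measured tilt under 1 mrad) with all four feet down. Both red brackets hang on the left and right uprights with their catches out, though the hand-in returned no verdict.

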